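# Add a slotted check weight to the packing scale

## Robot

A 6-joint arm with a two-finger parallel gripper is mounted at the origin on the work surface. World frame = base frame: x ahead of the robot, y to its left, z up, the work surface at z = 0. Lengths are in m, angles in rad, forces in N, time in s.
With the tool pointing down it reaches from about 0.35 to 0.975 m from the base axis. Payload 4.9 kg.
Tool frame: the origin (TCP) lies midway between the tips of the shut fingers; the grasp point (between the pads) lies 19 mm behind it; z points along the fingers, y is the direction in which the jaws open and shut (so a half turn about z gives the same grasp; the last joint's range is limited). The gripper opens to 85 mm and grips with 20 to 120 N. Pads are 22 mm wide; open, the fingers measure 114 mm over their backs; the gripper's body (76 mm by 85 mm) begins 54 mm behind the grasp point. The pads swing forward as they close: fully open they stand 13 mm farther back than shut.
Start: joints at [1.132, 0.053, 1.613, -0, 1.476, -0.119], TCP at [0.196, 0.593, 0.206] pointing down, gripper open.
Joint ranges: [-3.01, 3.01], [-1.01, 2.22], [0.06, 2.58], [-1.02, 4.17], [0.09, 2.62], [-3.14, 3.14]. Speed limits (rad/s): [2.57, 2.57, 3.14, 3.14, 3.14, 3.14].

## Interface

Orientations are given as a unit quaternion [w, x, y, z].
In Python, from plant import state, grab_frame, camera_info, job_done, cut_out gives the robot as it stands.
- The arm moves only by the tool step_arm, never from a script. Its argument "moves" is a list of rows, each a list of 7 numbers: the shift along the tool's x, y, z in m, then the turn, a rotation vector about the tool's x, y, z in rad, then the finger opening in m, from 0 to 0.0854. A call has 1 to 8 rows; each row shifts and turns the commanded pose from where the row before left it, along the tool's axes as they then stand; what a row does not reach is not made up. A row lasts 1/10 s, in which the tool goes at most 50 mm and 8.59 degrees, less where a joint would pass 70% of its speed; a pose out of reach is approached as far as the arm can. A call is refused whole if a number of a shift passes 0.05 or a number of a turn 0.15, either way. A call with a gripper value outside its range is refused whole. The fingers move at their own pace and stop on an object; the grip force is fixed at half the most. Time passes only in rows, so rows that do not move let the fingers close. It gives the time, the measured TCP pose, the force and the opening at its end, in the units of the state.
- state(): the state, without advancing time (a new reading comes with each control period).
- grab_frame(name): name is "scene" or "side" or "wrist"; returns (picture, depth): 480x640x3 uint8, red, green, blue; 480x640 float32, m along the optical axis (not along the pixel's ray), 0 where there is no reading.
- camera_info(name): a dict with "intrinsics" (3x3 intrinsics, pixels), "world_from_camera" (4x4, takes a point from camera to world coordinates). Camera axes: x right, y down, z forward; pixel columns grow to the right and rows downward; lengths in m; the calibration is good to about 2 mm. A picture is of the moment at which its call begins: read the wrist's pose just before it. camera_info takes no time and is no camera call; for the wrist camera it gives the pose at the moment of the call.
- job_done(): hands the job in, once; it reports no verdict.
Trained networks look in the newest picture that a camera, given by its name, has taken for a name from the list of things; names that differ only in an ending like _2 or _b are one class to them, and where a whole thing is asked for, a point or a joint stands for the part that bears it (a point fixed in the world has none). Each returns a list of dicts, best first, with "conf" (0 to 1); they miss things now and then, are a little off and sometimes report something else, mostly with a low value. They report only what shows in the picture. A call takes as long as a camera call.
- cut_out(camera, query): "mask" (480x640 bool, what is visible of it) and "point" ([column, row] in pixels, amid what is visible of it).
The state is a dict: "time": time; "joint_pos": joint angles; "joint_vel": joint speeds; "joint_efforts": joint torques, N m; "tool_pos": TCP position; "tool_rot": TCP orientation; "contact_force": force on the tool from outside, world axes, zero at the start; "ft_torque": the same for the moment, N m; "gripper_width": opening from 0.0 (shut) to 1.0 (fully open).
Only numpy, scipy, OpenCV 4.12 (cv2) and the standard library are available. Lean on these libraries where they do the work, as an engineer would, in place of code of your own. Each camera call takes 0.05 s, during which the arm holds its last target.

## Task

Pick up the loose slotted weight that is as big as the one already on the packing scale's weight carrier, slide it sideways onto the stem under the knob, and set it flat on the weight below. Turn it so that its slot points the opposite way from the slot of the weight below, then let go. Be gentle: feel for the stem, never force the weight against the scale, do not turn the weight below, and leave the other things on the bench where they are.

Things in the scene. Friction and masses are not known exactly. Their poses are not given: they have to be found in the camera images.
- disc: The loose slotted weight to be added: a plain steel disc, 60 mm across and 16 mm thick (about 0.3 kg), lying flat. Origin: centre of its underside, z up. A slot 8.6 mm wide runs from its centre bore (18 mm across) out through the rim along the disc's own +x; over the last 2 mm the slot flares to just under 10 mm at the rim.
- disc_mouth (a point): The middle of the slot's mouth on that disc's rim, 30 mm from the disc's axis along its +x, 8 mm above its underside.
- scale: The fixed grey bench scale, 200 x 200 mm; origin at the centre of its underside on the table, z up. Its dark display box (20 mm high) reaches out to 143 mm on its -x side. On top is a sprung square weighing pan, 180 mm, its top 46 mm above the table. On the pan stands the weight carrier: a round foot and an upright flat stem (13 mm along the scale's x, 6.5 mm along its y) with a knob on top.
- seat (a point): Point on the scale's axis, 70 mm above the table, at the height of the top of the first weight (same as the loose one, already on the stem); the next weight rests there. Axes as the scale's. The stem is NOT exactly here: the carrier was set down by hand and is held fast off this axis by up to 8 mm along the scale's x and up to 9 mm along its y, unmeasured.
- knob_level (a point): Point on the scale's axis at the height of the knob's underside, 96 mm above the table. The knob is 26 mm across, 8 mm high. A weight goes under it onto the bare stem from the side, only with its slot along the scale's x (mouth to +x or -x, the stem's flat shape allows no other); with the stem in its bore it turns freely, with 1.7 mm of play.
- lower (a joint): Which way the slot of the first weight (on the stem) points: angle in rad, counterclockwise from above, from the scale's +y axis (0: its slot points along the scale's +y). It turns stiffly.
- pan (a joint): How far the weighing pan has sunk, in m, 0 at the start; 1 mm for every 3 N; its stop is at 10 mm.
- small_disc: A smaller loose slotted weight that is not wanted: steel disc 42 mm across, 12 mm thick, lying flat; origin at the centre of its underside.
- soap0: A wrapped bar of soap, 75 x 50 x 30 mm; origin at the centre of its underside.
- soap1: Another wrapped bar of soap, 75 x 50 x 30 mm; origin at the centre of its underside.
- cup: A pink bowl, 84 mm across and 70 mm high; origin at the centre of its underside.
- tape: A roll of brown packing tape lying flat, 90 mm across, 24 mm high; origin at the centre of its underside.
- pen: A black pen lying on the bench, 130 mm long, 11 mm thick, along its x; origin under its middle.

How it is judged:
By the outcome, as a careful person would: the job done as asked, in the order asked, and still so for the second after the job is handed in, with the robot touching nothing.
It also fails if it takes over 72 s, if anything falls off the work surface, if the arm or the gripper's body presses on something with over 40 N, if the wrist force passes 120 N, or if a joint passes its speed limit or range.

## Working session

There is one attempt and no reset: what is moved stays moved. The work goes in short steps, Python scripts to look and compute and a tool call to move; the robot and the scene stay as the last step left them, time stands still between calls to the robot, and variables do not carry over. Pictures are saved under pics/ and viewed, and the job is handed in when it is done.

Besides the shell and the picture viewer there is one more tool, called after "Emit:" as a command line: name --pt "numbers of a row" for each row, then --argument value for the rest. step_arm: Moves the arm, as the interface text tells. Its arguments: {"type":"object","properties":{"moves":{"type":"array"}},"required":["moves"]}

```bash
ls; mkdir -p pics; python3 - <<'E'
from plant import *
import cv2,numpy as np
print(state())
for n in ["scene","side","wrist"]:
    im,d=grab_frame(n); cv2.imwrite(f"pics/{n}0.png",im[:,:,::-1]); np.savez(f"pics/{n}0.npz",im=im,d=d)
    ci=camera_info(n); print(n,np.round(ci["intrinsics"],1).tolist(),np.round(ci["world_from_camera"],4).tolist())
E
```

```text
pics
{'time': 0.0, 'joint_pos': array([ 1.13203308e+00,  5.33369968e-02,  1.61429564e+00,  6.52259946e-06,
        1.47600617e+00, -1.18995445e-01]), 'joint_vel': array([ 1.77559008e-03,  8.23778328e-04,  2.59986641e-05, -2.29556236e-03,
        7.89544169e-04,  7.52545631e-04]), 'joint_efforts': array([-9.38533376e-04, -3.93681371e+01, -3.70176387e+01, -1.38147830e-04,
        6.82527025e-03,  1.01624192e-06]), 'tool_pos': array([0.19617157, 0.59270192, 0.20437441]), 'tool_rot': array([-2.84751229e-04,  1.59203815e-01,  9.87245207e-01, -9.82653658e-04]), 'contact_force': array([-0.48168015, -0.32017209,  0.30014317]), 'ft_torque': array([0.00594803, 0.0504442 , 0.00802835]), 'gripper_width': 1.0002607442789524}
scene [[583.4, 0.0, 326.9], [0.0, 583.4, 241.5], [0.0, 0.0, 1.0]] [[-0.5586, 0.7019, -0.4419, 1.0608], [0.8294, 0.4732, -0.2968, 0.3823], [0.0008, -0.5323, -0.8466, 1.1944], [0.0, 0.0, 0.0, 1.0]]
side [[547.0, 0.0, 316.0], [0.0, 547.0, 235.8], [0.0, 0.0, 1.0]] [[0.9101, -0.3019, 0.2837, 0.1319], [-0.4142, -0.6779, 0.6074, -0.7489], [0.0089, -0.6703, -0.742, 1.0508], [0.0, 0.0, 0.0, 1.0]]
wrist [[352.6, 0.0, 318.5], [0.0, 352.6, 236.2], [0.0, 0.0, 1.0]] [[0.3149, 0.9109, 0.2666, 0.1285], [0.9491, -0.3018, -0.09, 0.6154], [-0.0015, 0.2813, -0.9596, 0.3717], [0.0, 0.0, 0.0, 1.0]]
```

View pics/scene0.png

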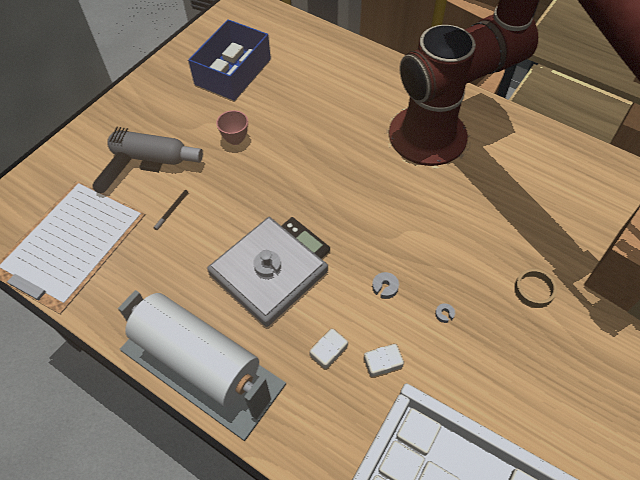

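View pics/side0.png

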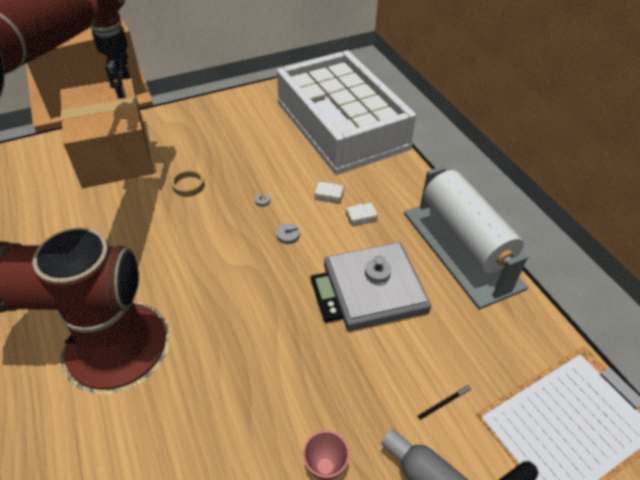

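View pics/wrist0.png

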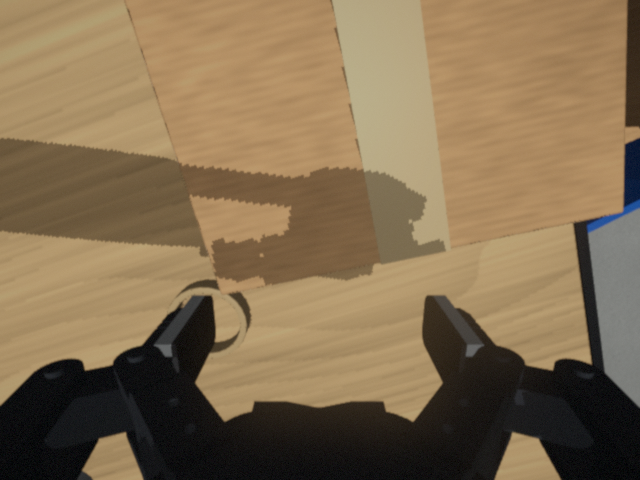

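The scene view shows the scale at (268,268) with its display toward (307,237), the large loose disc at (385,285), the small one at (445,312) and soaps at (328,347) and (383,360). The side view shows the same layout. Next I'll measure them.

```bash
cat > h.py <<'E'
from plant import *
import cv2,numpy as np
def pts(ci,d,mask):
    K=np.array(ci["intrinsics"]);T=np.array(ci["world_from_camera"])
    v,u=np.nonzero(mask&(d>0)); z=d[v,u]
    P=np.c_[(u-K[0,2])*z/K[0,0],(v-K[1,2])*z/K[1,1],z]
    return P@T[:3,:3].T+T[:3,3],u,v
def crop(im,u0,u1,v0,v1,s,fn):
    c=cv2.resize(im[v0:v1,u0:u1,::-1],None,fx=s,fy=s,interpolation=cv2.INTER_CUBIC); cv2.imwrite(fn,c)
def plane(ci,px,h):
    K=np.array(ci["intrinsics"]);T=np.array(ci["world_from_camera"])
    r=T[:3,:3]@np.array([(px[0]-K[0,2])/K[0,0],(px[1]-K[1,2])/K[1,1],1]); t=(h-T[2,3])/r[2]
    return T[:3,3]+t*r
E
python3 - <<'E'
from h import *
for n in ["scene","side"]:
    z=np.load(f"pics/{n}0.npz");im,d=z["im"],z["d"];ci=camera_info(n)
    for q in ["disc","small_disc","scale","soap0","tape"]:
        for r in cut_out(n,q)[:2]:
            P,u,v=pts(ci,d,r["mask"]); 
            if len(P)<5: continue
            zz=P[:,2]
            print(n,q,round(r["conf"],2),r["point"],len(P),"med",np.round(np.median(P,0),4),"z5-95",np.round(np.percentile(zz,[2,50,98]),4),"min",np.round(P.min(0),3),"max",np.round(P.max(0),3))
z=np.load("pics/scene0.npz");crop(z["im"],190,350,200,340,5,"pics/s_c1.png");crop(z["im"],350,480,250,350,6,"pics/s_c2.png")
z=np.load("pics/side0.npz");crop(z["im"],300,440,220,340,5,"pics/d_c1.png")
E
```

```text
scene disc 0.74 [386.7, 284.2] 552 med [0.4678 0.1418 0.0147] z5-95 [-0.0019  0.0147  0.0209] min [ 0.434  0.107 -0.005] max [0.496 0.173 0.023]
scene disc 0.63 [270.2, 264.1] 7823 med [ 0.5941 -0.0848  0.0445] z5-95 [0.0164 0.0445 0.0722] min [ 0.437 -0.23  -0.006] max [0.702 0.013 0.108]
scene small_disc 0.52 [441.9, 310.6] 253 med [0.4509 0.2871 0.0109] z5-95 [-0.0008  0.0109  0.0161] min [ 0.43   0.265 -0.006] max [0.473 0.309 0.018]
scene scale 0.87 [270.5, 266.5] 7845 med [ 0.5935 -0.0848  0.0445] z5-95 [0.0156 0.0445 0.0722] min [ 0.434 -0.234 -0.005] max [0.702 0.013 0.108]
scene soap0 0.85 [328.2, 347.3] 845 med [0.672  0.1245 0.0289] z5-95 [0.0116 0.0289 0.0342] min [0.631 0.094 0.003] max [0.708 0.15  0.036]
scene soap0 0.79 [384.9, 361.3] 879 med [0.6295 0.2341 0.029 ] z5-95 [0.0076 0.029  0.0345] min [ 0.586  0.195 -0.002] max [0.667 0.271 0.036]
scene tape 0.89 [539.9, 277.9] 743 med [0.2846 0.4299 0.0203] z5-95 [-0.0011  0.0203  0.0275] min [ 0.22   0.385 -0.006] max [0.329 0.475 0.031]
side disc 0.88 [287.7, 232.1] 398 med [0.467  0.136  0.0155] z5-95 [0.0013 0.0155 0.0206] min [ 0.438  0.108 -0.001] max [0.499 0.171 0.022]
side small_disc 0.47 [265.8, 198.2] 176 med [0.4517 0.2821 0.0107] z5-95 [-0.0011  0.0107  0.0158] min [ 0.432  0.265 -0.003] max [0.479 0.314 0.017]
side small_disc 0.34 [360.4, 212.5] 553 med [0.6654 0.1103 0.0287] z5-95 [0.0052 0.0287 0.0342] min [0.63  0.089 0.   ] max [0.709 0.15  0.036]
side scale 0.93 [368.6, 288.0] 7248 med [ 0.5643 -0.1181  0.0454] z5-95 [0.0156 0.0454 0.0733] min [ 0.44  -0.215 -0.002] max [0.722 0.026 0.109]
side soap0 0.86 [329.5, 191.4] 484 med [0.623  0.2227 0.029 ] z5-95 [0.0053 0.029  0.0346] min [ 0.586  0.189 -0.001] max [0.666 0.291 0.037]
side soap0 0.66 [359.6, 214.0] 571 med [0.6667 0.1108 0.0287] z5-95 [0.0018 0.0287 0.0342] min [ 0.63   0.089 -0.002] max [0.727 0.174 0.036]
```

View pics/s_c1.png

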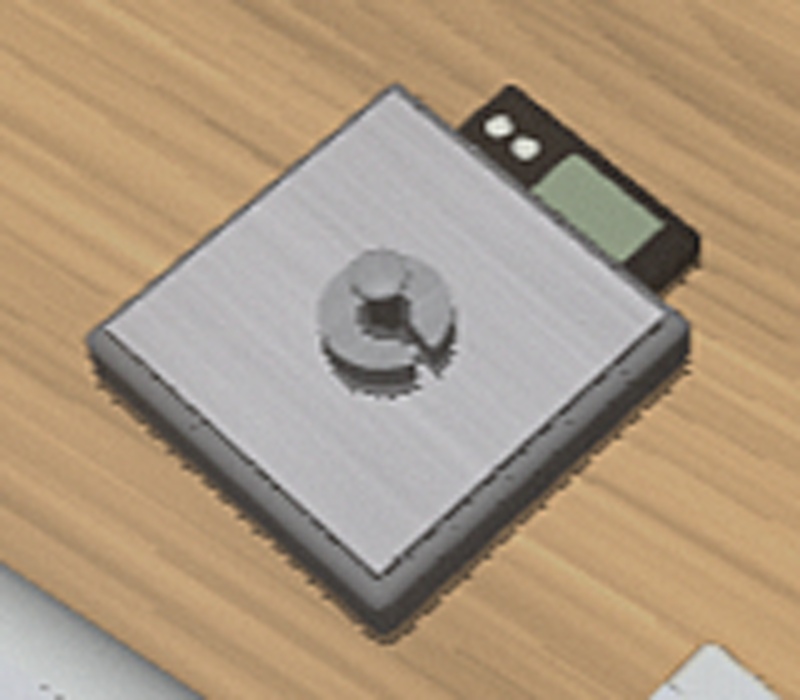

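View pics/s_c2.png

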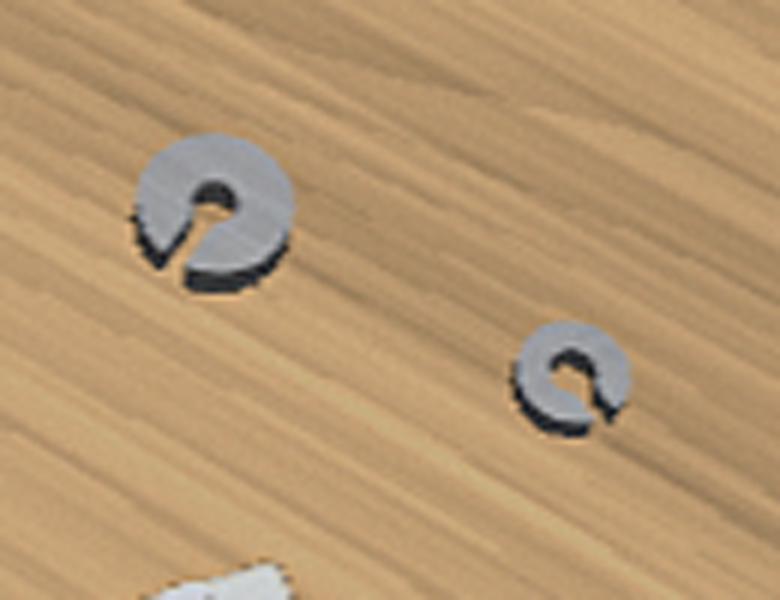

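View pics/d_c1.png

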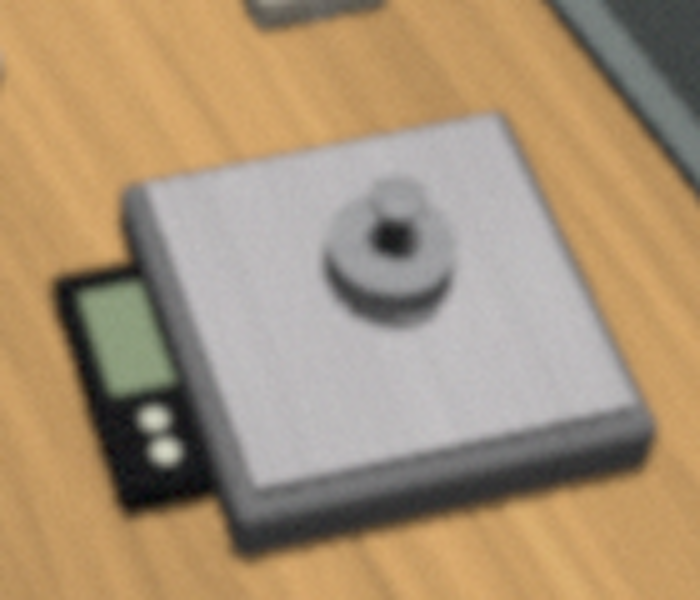

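```bash
cat > m.py <<'E'
from h import *
import sys
def grid(ci,px,h):
    return np.array([plane(ci,p,h)[:2] for p in px])
def analyse(n,im,d,ci):
    H,W=d.shape
    P,u,v=pts(ci,d,d>0); X=np.full((H,W,3),np.nan); X[v,u]=P
    g=im.astype(int); sat=g.max(2)-g.min(2); gray=g.mean(2)
    out={}
    # pan
    m=(abs(X[:,:,2]-0.046)<0.012)&(sat<30)&(gray>110)&(X[:,:,0]>.40)&(X[:,:,0]<.75)&(X[:,:,1]>-.25)&(X[:,:,1]<.04)
    l,lab,st,c=cv2.connectedComponentsWithStats(m.astype(np.uint8)); k=1+np.argmax(st[1:,4]); pm=lab==k
    cs,_=cv2.findContours(pm.astype(np.uint8),cv2.RETR_EXTERNAL,cv2.CHAIN_APPROX_NONE)
    G=grid(ci,max(cs,key=len)[:,0,:],0.046)
    r=cv2.minAreaRect((G*1000).astype(np.float32)); print(n,"pan",np.round(r[0],1),np.round(r[1],1),round(r[2],2))
    return X,g,sat,gray,pm
if __name__=="__main__":
  for n in ["scene","side"]:
    z=np.load(f"pics/{n}0.npz");im,d=z["im"],z["d"];ci=camera_info(n)
    X,g,sat,gray,pm=analyse(n,im,d,ci)
    # disc top
    for name,c0,R,h in [("disc",(.467,.139),.045,.016),("small",(.4515,.285),.035,.012)]:
        m=(np.hypot(X[:,:,0]-c0[0],X[:,:,1]-c0[1])<R)&(sat<30)&(gray>100)
        v,u=np.nonzero(m); G=grid(ci,np.c_[u,v],h)
        cs,_=cv2.findContours(m.astype(np.uint8),cv2.RETR_EXTERNAL,cv2.CHAIN_APPROX_NONE)
        C=cv2.minEnclosingCircle((G*1000).astype(np.float32)); c=np.array(C[0])/1000
        # slot dir: angle deficit of face pixels at r 12..28
        q=G-c; r=np.hypot(*q.T); a=np.arctan2(q[:,1],q[:,0]); rr=C[1]/1000
        s=(r>.4*rr)&(r<.95*rr); hh,_=np.histogram(a[s],36,(-np.pi,np.pi)); 
        print(n,name,np.round(C[0],1),round(C[1],1),"first harmonic dir deg",round(np.degrees(np.angle(-np.exp(1j*a[s]).sum())),1),hh)
    # knob
    m=(X[:,:,2]>.09)&(X[:,:,2]<.125)&(np.hypot(X[:,:,0]-.57,X[:,:,1]+.1)<.06)
    v,u=np.nonzero(m);G=grid(ci,np.c_[u,v],.104);C=cv2.minEnclosingCircle((G*1000).astype(np.float32));print(n,"knob",m.sum(),np.round(C[0],1),round(C[1],1),np.round(G.mean(0)*1000,1))
E
python3 m.py
```

```text
scene pan [591.1 -97. ] [193.8 194.4] 80.56
scene disc [464.3 143.1] 30.2 first harmonic dir deg -15.6 [10 10  9  8 10 10  9 10 11  9 10  9 12  9 11  9  8  0  1  7 11 10 11 10
 10 12 10 10 10 12  9 10 10 10 10  9]
scene small [449.4 288.6] 21.2 first harmonic dir deg 81.9 [5 5 5 4 4 6 6 4 6 5 5 7 6 5 5 6 5 5 5 6 6 4 3 0 0 0 6 5 4 7 5 4 5 5 3 6]
scene knob 97 [595.  -92.8] 13.1 [594.8 -92.9]
side pan [ 585.5 -107. ] [192.2 190.9] 80.36
side disc [465.5 139.9] 30.7 first harmonic dir deg 37.3 [8 7 7 6 6 8 6 8 7 6 7 8 7 6 9 6 5 8 2 5 7 7 6 6 9 5 7 8 6 7 7 5 7 6 6 7]
side small [450.3 285.4] 21.9 first harmonic dir deg 65.0 [2 3 3 3 3 2 2 2 3 3 2 3 4 2 2 5 3 3 3 2 3 1 0 0 0 1 2 3 3 3 3 3 3 2 2 3]
side knob 85 [594.5 -97.1] 14.8 [595.2 -96.5]
```

Emit:
step_arm --pt "0 0 0 0 0 -0.107 0.0854" --pt "0 0 0 0 0 -0.107 0.0854" --pt "0 0 0 0 0 -0.106 0.0854" --pt "-0.025 -0.042 0 0 0 0 0.0854" --pt "-0.025 -0.042 0 0 0 0 0.0854" --pt "-0.025 -0.042 0 0 0 0 0.0854" --pt "-0.025 -0.042 0 0 0 0 0.0854" --pt "-0.025 -0.042 0 0 0 0 0.0854"

```text
time: 1.45
tool_pos: [0.3221, 0.3817, 0.2058]
tool_rot: [0.0, -0.0, 1.0, 0.0]
contact_force: [0.9, -0.9, 0.5]
gripper_width: 0.999
```

Emit:
step_arm --pt "-0.025 -0.042 0 0 0 0 0.0854" --pt "-0.025 -0.042 0 0 0 0 0.0854" --pt "-0.025 -0.042 0 0 0 0 0.0854" --pt "-0.025 -0.042 0 0 0 0 0.0854" --pt "-0.025 -0.042 0 0 0 0 0.0854" --pt "-0.019 -0.032 0 0 0 0 0.0854" --pt "0 0 0 0 0 0 0.0854" --pt "0 0 0 0 0 0 0.0854"

```text
time: 2.25
tool_pos: [0.4657, 0.1409, 0.2056]
tool_rot: [-0.0, 0.001, 1.0, 0.0]
contact_force: [-0.1, -0.2, -0.3]
gripper_width: 0.993
```

```bash
python3 - <<'E'
from h import *
s=state();print(s["time"],s["tool_pos"],s["tool_rot"],s["contact_force"],s["joint_pos"])
ci=camera_info("wrist");im,d=grab_frame("wrist");cv2.imwrite("pics/w1.png",im[:,:,::-1]);np.savez("pics/w1.npz",im=im,d=d,T=ci["world_from_camera"],K=ci["intrinsics"])
E
```

```text
2.25 [0.46574536 0.14089591 0.2056458 ] [-1.00606089e-04  8.65713429e-04  9.99999591e-01  2.40445370e-04] [-0.11384406 -0.24167327 -0.29606299] [ 1.40357420e-01 -2.88443554e-01  1.92560998e+00  5.05533347e-04
  1.50455776e+00 -1.42874097e+00]
```

View pics/w1.png

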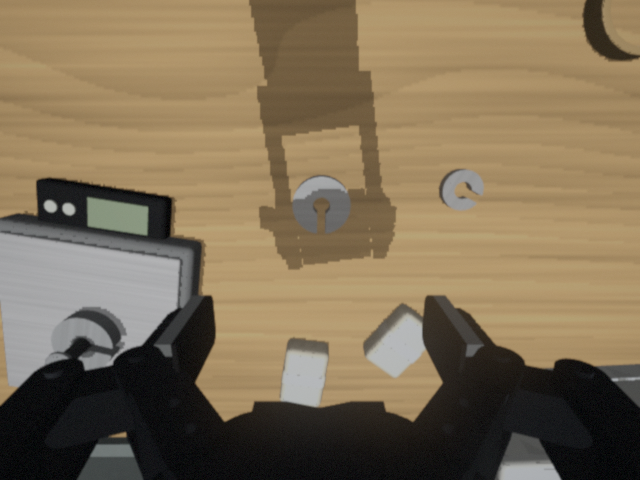

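The wrist view shows the disc at about (321,205), partly in the arm's shadow, with its slot pointing down the image (world +x). The small disc is at (462,190) and the knob and lower weight are at (88,335). I'll measure the disc precisely.

```bash
cat > circ.py <<'E'
from h import *
from scipy.optimize import least_squares
def disc_fit(im,d,ci,c0,R,h,zlo,zhi,sat=None):
    P,u,v=pts(ci,d,d>0)
    m=(np.hypot(P[:,0]-c0[0],P[:,1]-c0[1])<R*1.6)&(P[:,2]>zlo)&(P[:,2]<zhi)
    G=np.array([plane(ci,(a,b),h)[:2] for a,b in zip(u[m],v[m])])
    C=cv2.minEnclosingCircle((G*1000).astype(np.float32)); return P[m],G,C,u[m],v[m]
E
python3 - <<'E'
from circ import *
z=np.load("pics/w1.npz");im,d=z["im"],z["d"];ci=dict(intrinsics=z["K"],world_from_camera=z["T"])
P,u,v=pts(ci,d,d>0)
m=np.hypot(P[:,0]-.465,P[:,1]-.141)<.06
print("table z",np.median(P[m&(np.hypot(P[:,0]-.465,P[:,1]-.141)>.04)][:,2]))
P,G,C,u,v=disc_fit(im,d,ci,(.465,.141),.03,.016,.009,.03)
print(len(P),np.median(P,0),C)
# hue based: grey pixels
g=im.astype(int);sat=(g.max(2)-g.min(2))/(g.max(2)+1)
mm=(sat<.12); mm[:150]=0;mm[260:]=0;mm[:,:270]=0;mm[:,370:]=0
vv,uu=np.nonzero(mm);G=np.array([plane(ci,(a,b),.016)[:2] for a,b in zip(uu,vv)])
print(len(G),cv2.minEnclosingCircle((G*1000).astype(np.float32)),cv2.fitEllipse(np.c_[uu,vv][cv2.convexHull(np.c_[uu,vv].astype(np.int32),returnPoints=False).ravel()].astype(np.float32)))
c=np.array(cv2.minEnclosingCircle((G*1000).astype(np.float32))[0])/1000
q=G-c;r=np.hypot(*q.T);a=np.degrees(np.arctan2(q[:,1],q[:,0]))
h,e=np.histogram(a[(r>.012)&(r<.026)&(abs(a)<40)],20,(-40,40));print(h)
crop(im,270,370,150,260,5,"pics/w1c.png")
E
```

```text
table z 0.28212361663286006
2248 [0.46326685 0.14438525 0.01482909] ((465.86236572265625, 143.35289001464844), 30.181163787841797)
2183 ((465.1799621582031, 143.51585388183594), 29.864749908447266) ((321.036865234375, 204.22853088378906), (57.01329040527344, 57.182586669921875), 171.3834991455078)
[17 18 16 17 15 13  9  0  0  0  0  0  2 10 14 17 15 17 17 15]
```

View pics/w1c.png

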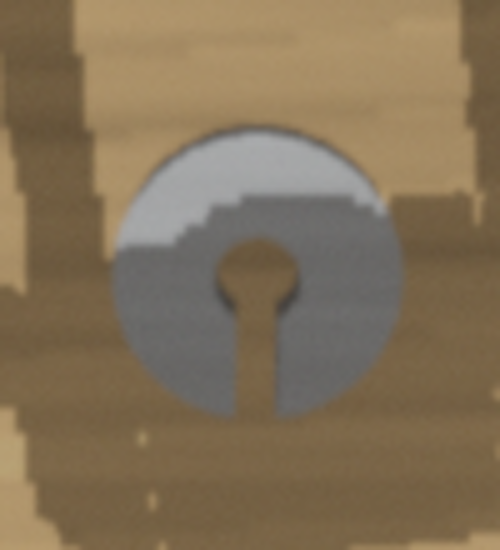

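Emit:
step_arm --pt "0 0.002 0.045 0 0 0 0.0854" --pt "0 0 0.045 0 0 0 0.0854" --pt "0 0 0.045 0 0 0 0.0854" --pt "0 0 0.03 0 0 0 0.08" --pt "0 0 0.015 0 0 0 0.08" --pt "0 0 0.01 0 0 0 0.075" --pt "0 0 0.01 0 0 0 0.07" --pt "0 0 0 0 0 0 0.07"

```text
time: 3.1
tool_pos: [0.4649, 0.1439, 0.0049]
tool_rot: [-0.001, -0.001, 1.0, -0.0]
contact_force: [-0.3, -0.2, 0.0]
gripper_width: 0.819
```

```bash
python3 - <<'E'
from h import *
s=state();print(s["time"],s["tool_pos"],s["tool_rot"],s["contact_force"],s["gripper_width"])
ci=camera_info("wrist");im,d=grab_frame("wrist");cv2.imwrite("pics/w2.png",im[:,:,::-1]);np.savez("pics/w2.npz",im=im,d=d,T=ci["world_from_camera"],K=ci["intrinsics"])
im,d=grab_frame("side");crop(im,220,380,150,270,5,"pics/sd2.png")
E
```

```text
3.1 [0.46485952 0.14387314 0.00494764] [-6.25208208e-04 -6.42284808e-04  9.99999596e-01 -6.82294746e-05] [-0.29369046 -0.18411151  0.01311407] 0.8192761334649433
```

View pics/w2.png

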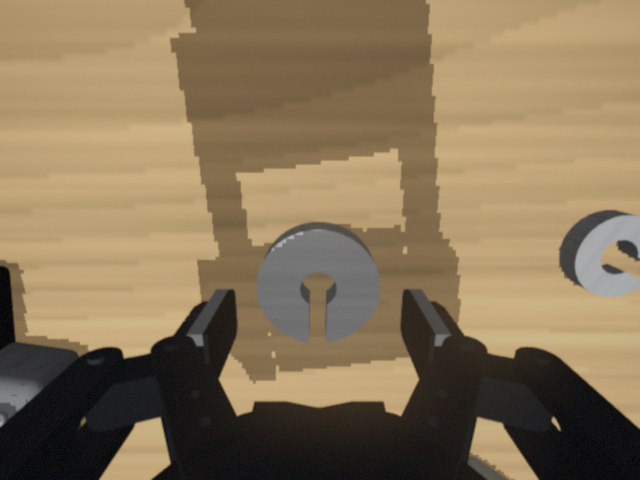

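View pics/sd2.png

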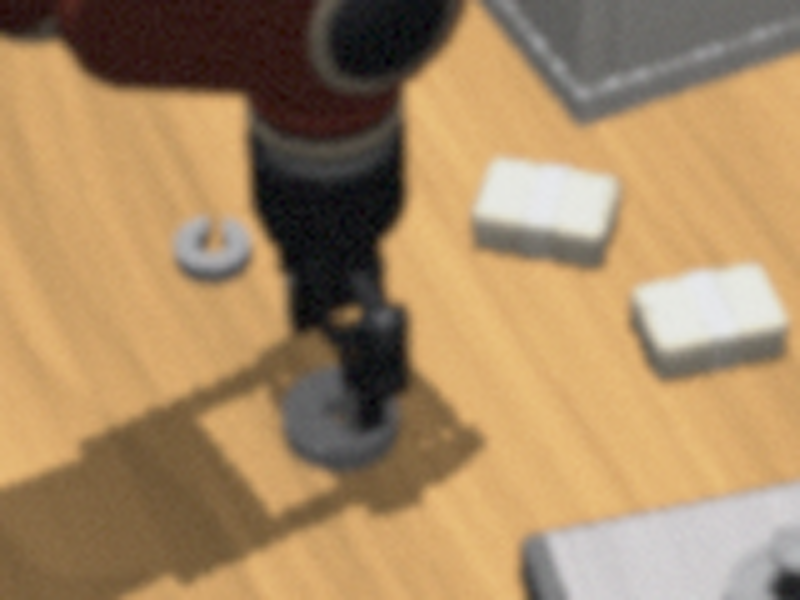

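```bash
cat >> h.py <<'E'
def proj(ci,p):
    K=np.array(ci["intrinsics"]);T=np.array(ci["world_from_camera"])
    c=T[:3,:3].T@(np.array(p)-T[:3,3]); return (K@c)[:2]/c[2],c[2]
E
python3 - <<'E'
from h import *
z=np.load("pics/w2.npz");im,d=z["im"],z["d"];ci=dict(intrinsics=z["K"],world_from_camera=z["T"])
print(ci["world_from_camera"])
for p in [(.4649,.1439,.0049),(.4649,.1439,.016),(.4649,.1439-.035,.016),(.4649,.1439+.035,.016),(.4649-.011,.1439+.035,.016),(.4649+.011,.1439+.035,.016),(.4649+.011,.1439+.035,.03)]: print(p,proj(ci,p))
g=im.astype(int);sat=(g.max(2)-g.min(2))/(g.max(2)+1)
print(im[330,280],im[310,320])
mm=(sat<.12)&(g.max(2)>60); mm[:215]=0;mm[345:]=0;mm[:,:255]=0;mm[:,385:]=0
vv,uu=np.nonzero(mm);q=np.c_[uu,vv].astype(np.int32);hl=cv2.convexHull(q)[:,0].astype(np.float32);print(cv2.fitEllipse(hl))
for px in [(200,345),(235,290),(403,290),(440,345),(225,345)]: print(px,[np.round(plane(ci,px,h),4) for h in (.008,.014)],d[px[1],px[0]])
crop(im,180,460,200,380,2.8,"pics/w2c.png")
E
```

```text
[[-7.43832056e-04  9.59900338e-01  2.80340485e-01  3.93545565e-01]
 [ 9.99999722e-01  6.97780826e-04  2.64078154e-04  1.43590439e-01]
 [ 5.78724945e-05  2.80340604e-01 -9.59900590e-01  1.72141414e-01]
 [ 0.00000000e+00  0.00000000e+00  0.00000000e+00  1.00000000e+00]]
(0.4649, 0.1439, 0.0049) (array([318.94975181, 278.43912631]), np.float64(0.18053875082710497))
(0.4649, 0.1439, 0.016) (array([318.98131629, 287.54445134]), np.float64(0.1698838542785801))
(0.4649, 0.1089, 0.016) (array([246.33526067, 287.49655187]), np.float64(0.1698746115431735))
(0.4649, 0.1789, 0.016) (array([391.61946755, 287.59234559]), np.float64(0.16989309701398672))
(0.45389999999999997, 0.1789, 0.016) (array([392.9890926 , 266.22291316]), np.float64(0.1668093516763868))
(0.4759, 0.1789, 0.016) (array([390.2986765 , 308.19985075]), np.float64(0.17297684235158667))
(0.4759, 0.1789, 0.03) (array([396.35110344, 322.9356401 ]), np.float64(0.15953823409218593))
[116 109 104] [138 116  85]
((317.8993835449219, 283.5433654785156), (118.89485931396484, 122.12290954589844), 91.5020980834961)
(200, 345) [array([0.5019, 0.0805, 0.008 ]), array([0.498 , 0.0828, 0.014 ])] 0.11069826
(235, 290) [array([0.4699, 0.1013, 0.008 ]), array([0.4671, 0.1028, 0.014 ])] 0.18850267
(403, 290) [array([0.4699, 0.1866, 0.008 ]), array([0.4671, 0.185 , 0.014 ])] 0.1894712
(440, 345) [array([0.5018, 0.2085, 0.008 ]), array([0.4979, 0.2061, 0.014 ])] 0.111817144
(225, 345) [array([0.5019, 0.0939, 0.008 ]), array([0.4979, 0.0957, 0.014 ])] 0.13232626
```

View pics/w2c.png

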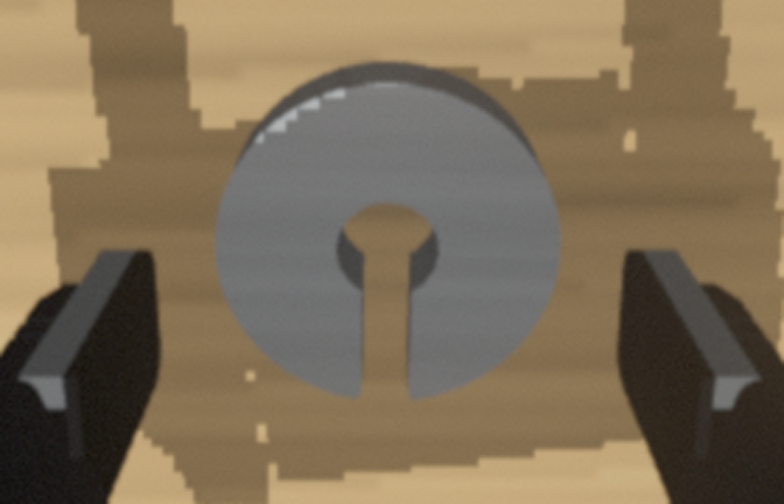

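```bash
python3 - <<'E'
from h import *
z=np.load("pics/w2.npz");im,d=z["im"],z["d"];ci=dict(intrinsics=z["K"],world_from_camera=z["T"])
P,u,v=pts(ci,d,d>0);X=np.full((480,640,3),np.nan);X[v,u]=P
for r in (284,287,290,293,296,300,310,320,330,345):
    print(r,[ (c,np.round((X[r,c]-[.4649,.1439,.0049])*1000).tolist()) for c in (200,210,216,222,228,232,234)])
E
```

```text
284 [(200, [6.0, -64.0, -7.0]), (210, [6.0, -58.0, -7.0]), (216, [6.0, -55.0, -7.0]), (222, [6.0, -52.0, -6.0]), (228, [6.0, -48.0, -6.0]), (232, [6.0, -46.0, -6.0]), (234, [6.0, -45.0, -6.0])]
287 [(200, [7.0, -63.0, -6.0]), (210, [7.0, -58.0, -5.0]), (216, [8.0, -55.0, -6.0]), (222, [7.0, -52.0, -6.0]), (228, [8.0, -49.0, -6.0]), (232, [8.0, -47.0, -6.0]), (234, [7.0, -45.0, -4.0])]
290 [(200, [10.0, -64.0, -7.0]), (210, [9.0, -58.0, -5.0]), (216, [-11.0, -42.0, 37.0]), (222, [-11.0, -39.0, 37.0]), (228, [-10.0, -37.0, 36.0]), (232, [-11.0, -35.0, 37.0]), (234, [9.0, -46.0, -6.0])]
293 [(200, [11.0, -64.0, -6.0]), (210, [11.0, -59.0, -7.0]), (216, [-11.0, -41.0, 40.0]), (222, [-11.0, -38.0, 40.0]), (228, [-11.0, -36.0, 40.0]), (232, [-9.0, -35.0, 37.0]), (234, [-8.0, -35.0, 34.0])]
296 [(200, [13.0, -64.0, -6.0]), (210, [13.0, -59.0, -6.0]), (216, [-11.0, -40.0, 43.0]), (222, [-11.0, -37.0, 43.0]), (228, [-10.0, -35.0, 42.0]), (232, [-8.0, -35.0, 37.0]), (234, [-7.0, -35.0, 34.0])]
300 [(200, [15.0, -64.0, -6.0]), (210, [-11.0, -41.0, 46.0]), (216, [-11.0, -39.0, 46.0]), (222, [-11
[... 207 characters left out ...]
 -35.0, 52.0]), (228, [-6.0, -35.0, 44.0]), (232, [-2.0, -35.0, 38.0]), (234, [-0.0, -36.0, 34.0])]
320 [(200, [-11.0, -40.0, 61.0]), (210, [-11.0, -37.0, 61.0]), (216, [-10.0, -35.0, 59.0]), (222, [-7.0, -35.0, 54.0]), (228, [-1.0, -36.0, 44.0]), (232, [1.0, -35.0, 40.0]), (234, [3.0, -35.0, 37.0])]
330 [(200, [-11.0, -38.0, 67.0]), (210, [-11.0, -35.0, 67.0]), (216, [-7.0, -35.0, 62.0]), (222, [-3.0, -35.0, 54.0]), (228, [2.0, -35.0, 47.0]), (232, [5.0, -35.0, 41.0]), (234, [6.0, -35.0, 39.0])]
345 [(200, [-8.0, -37.0, 71.0]), (210, [-6.0, -35.0, 68.0]), (216, [-2.0, -35.0, 62.0]), (222, [2.0, -35.0, 56.0]), (228, [7.0, -35.0, 49.0]), (232, [11.0, -35.0, 43.0]), (234, [43.0, -48.0, -6.0])]
```

```bash
python3 - <<'E'
from h import *
print(state()["tool_pos"])
for n in ["side","scene"]:
    im,d=grab_frame(n);ci=camera_info(n)
    P,u,v=pts(ci,d,d>0)
    g=im[v,u].astype(int)
    q=P-[.4649,.1439,0]
    m=(abs(q[:,0])<.03)&(abs(q[:,1])<.08)&(q[:,2]>.024)&(q[:,2]<.2)
    for lo in range(20,110,5):
        k=m&(q[:,2]>=lo/1000)&(q[:,2]<lo/1000+.005)
        if k.sum(): print(n,lo,k.sum(),np.round(q[k].min(0)*1000),np.round(q[k].max(0)*1000))
    u0,v0=(287,232) if n=="side" else (385,285)
    crop(im,u0-50,u0+50,v0-60,v0+40,6,f"pics/t_{n}.png")
E
```

```text
[0.46618514 0.14377308 0.00642901]
side 35 2 [ -3. -39.  38.] [ 6. 37. 39.]
side 40 9 [ -6. -42.  40.] [15. 37. 45.]
side 45 17 [ -8. -48.  46.] [ 4. 38. 50.]
side 50 20 [ -8. -51.  50.] [15. 36. 55.]
side 55 18 [ -8. -51.  55.] [14. 36. 60.]
side 60 20 [ -8. -53.  60.] [ 8. 36. 65.]
side 65 14 [ -8. -53.  65.] [ 9. 37. 70.]
side 70 12 [ -8. -50.  71.] [ 0. 42. 74.]
side 75 7 [ -7. -46.  75.] [ 0. 38. 79.]
side 80 7 [ -9. -50.  80.] [ 0. 60. 84.]
side 85 15 [-10. -66.  85.] [ 8. 42. 90.]
side 90 35 [-10. -69.  90.] [16. 59. 95.]
side 95 24 [ -9. -70.  95.] [ 15.  26. 100.]
side 100 22 [-13. -72. 100.] [ 15.  25. 104.]
side 105 32 [-15. -71. 105.] [ 15.  33. 110.]
scene 35 1 [ -2. -37.  40.] [ -2. -37.  40.]
scene 40 5 [-11. -43.  42.] [11. 40. 44.]
scene 45 12 [ -5. -48.  45.] [12. 45. 50.]
scene 50 18 [-10. -48.  50.] [12. 45. 55.]
scene 55 19 [ -4. -49.  55.] [12. 47. 60.]
scene 60 22 [ -3. -49.  61.] [14. 47. 65.]
scene 65 11 [  4. -49.  67.] [12. 42. 70.]
scene 70 10 [  8. -42.  70.] [15. 46. 75.]
scene 75 10 [  7. -42.  76.] [12. 47. 79.]
scene 80 12 [-10. -53.  80.] [14. 51. 85.]
scene 85 49 [-10. -66.  85.] [16. 64. 90.]
scene 90 89 [-12. -63.  90.] [14. 65. 95.]
scene 95 56 [-10. -67.  95.] [ 16.  65. 100.]
scene 100 44 [-11. -67. 100.] [ 18.  65. 105.]
scene 105 73 [ -9. -65. 105.] [ 19.  65. 110.]
```

View pics/t_side.png

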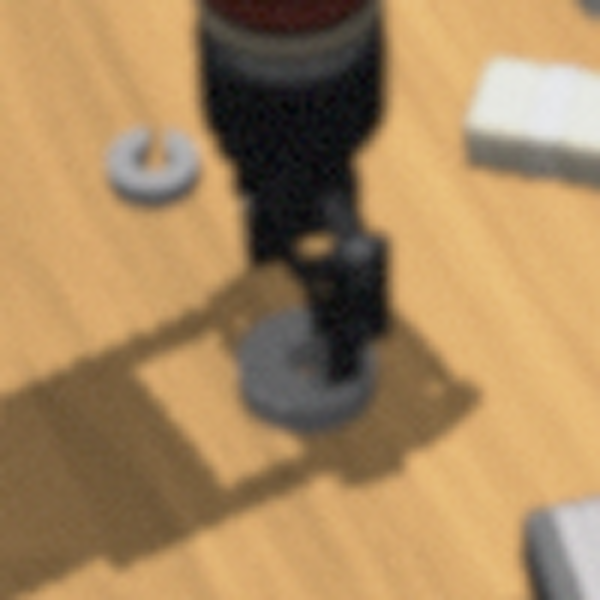

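View pics/t_scene.png

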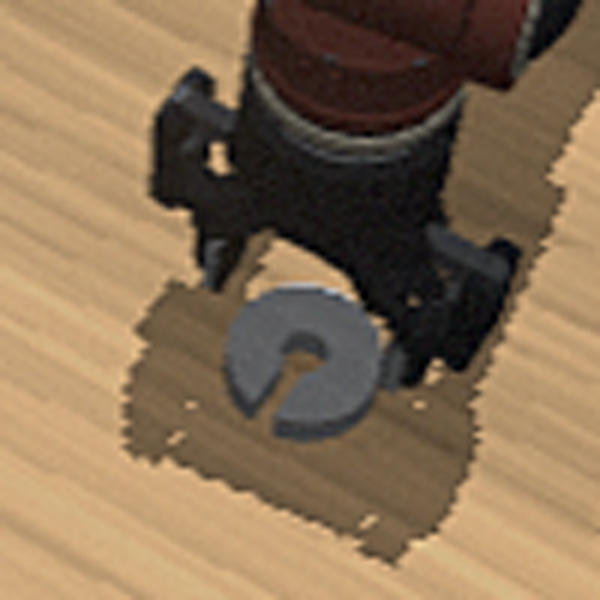

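All three cameras put the fingertips at z ≈ 38 mm with 70 mm opening, about 33 mm above the stated TCP. The task text says less than 13 mm. I'll test this safely by closing to just under the disc's width here: the fingers stop at 60 mm only if they are really at disc height.

Emit:
step_arm --pt "0 0 0 0 0 0 0.056" --pt "0 0 0 0 0 0 0.056" --pt "0 0 0 0 0 0 0.056" --pt "0 0 0 0 0 0 0.056" --pt "0 0 0 0 0 0 0.056"

```text
time: 3.8
tool_pos: [0.4656, 0.1433, 0.0056]
tool_rot: [0.0, -0.0, 1.0, -0.0]
contact_force: [0.3, 0.6, -1.0]
gripper_width: 0.657
```

```bash
python3 - <<'E'
from h import *
s=state();print(s["tool_pos"],s["gripper_width"],s["contact_force"])
ci=camera_info("wrist");im,d=grab_frame("wrist")
P,u,v=pts(ci,d,d>0);q=P-s["tool_pos"]
m=(abs(q[:,0])<.012)&(abs(q[:,1])>.02)&(abs(q[:,1])<.045)&(q[:,2]>.015)&(q[:,2]<.06)
print(m.sum(),q[m][:,2].min(),np.percentile(q[m][:,2],[1,3,10]))
E
```

```text
[0.46557002 0.14330855 0.00561676] 0.6565648781822564 [ 0.30999068  0.62780761 -1.03510508]
3782 0.027781753673861972 [0.029828   0.03170983 0.03550978]
```

The fingers closed past 60 mm without touching, so the cameras are right: the tips are about 30 mm behind the TCP at this opening. I'll open, then go down about 30 mm carefully.

Emit:
step_arm --pt "0 0 0 0 0 0 0.075" --pt "0 0 0 0 0 0 0.075" --pt "0 0 0 0 0 0 0.075" --pt "0 0 0 0 0 0 0.075" --pt "0 0 0.01 0 0 0 0.075" --pt "0 0 0.01 0 0 0 0.075" --pt "0 0 0 0 0 0 0.075"

```text
time: 4.55
tool_pos: [0.4635, 0.143, -0.0168]
tool_rot: [-0.002, -0.0, 1.0, -0.0]
contact_force: [0.1, 0.8, -0.3]
gripper_width: 0.879
```

```bash
cat > tip.py <<'E'
from h import *
s=state();print(s["time"],s["tool_pos"],s["gripper_width"],s["contact_force"])
ci=camera_info("wrist");im,d=grab_frame("wrist");cv2.imwrite("pics/w3.png",im[:,:,::-1])
P,u,v=pts(ci,d,d>0);q=P-s["tool_pos"];h=s["gripper_width"]*.0427
m=(abs(q[:,0])<.012)&(abs(abs(q[:,1])-h-.003)<.006)&(q[:,2]>.024)&(q[:,2]<.06)
print(m.sum(),np.percentile(q[m][:,2],[0,1,3]),"tip z",np.percentile(P[m][:,2],[0,1,3]))
E
python3 tip.py
```

```text
4.55 [ 0.46354302  0.1430336  -0.0167623 ] 0.8793735691829521 [ 0.09734599  0.75433292 -0.27633938]
3189 [0.03247862 0.03445262 0.03562429] tip z [0.01571632 0.01769032 0.018862  ]
```

View pics/w3.png

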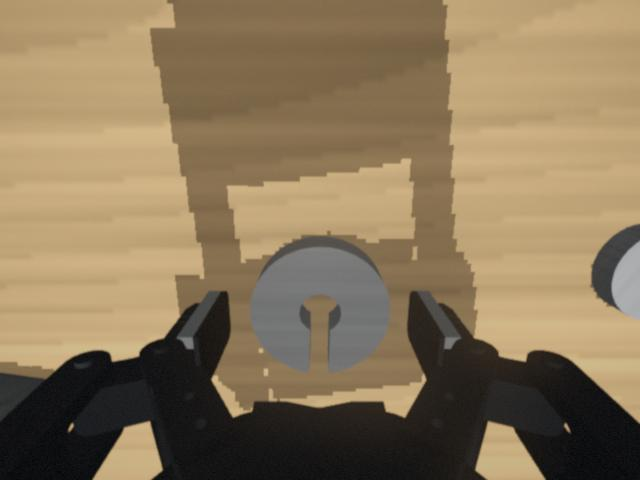

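Emit:
step_arm --pt "0 0 0.005 0 0 0 0.075" --pt "0 0 0.005 0 0 0 0.075" --pt "0 0 0 0 0 0 0.07" --pt "0 0 0 0 0 0 0.066" --pt "0 0 0 0 0 0 0.064"

```text
time: 5.1
tool_pos: [0.4658, 0.1434, -0.0242]
tool_rot: [0.0, -0.0, 1.0, 0.0]
contact_force: [-0.1, 0.4, 0.9]
gripper_width: 0.746
```

```bash
python3 tip.py
```

```text
5.1 [ 0.46579109  0.14338872 -0.02417705] 0.7459579441543099 [-0.14786395  0.41396232  0.932455  ]
3293 [0.02400648 0.02468423 0.03225031] tip z [-0.00017056  0.00050718  0.00807326]
```

View pics/w3.png

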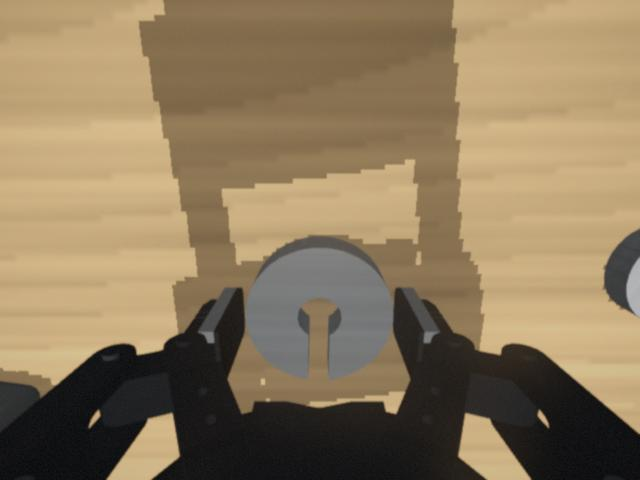

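Emit:
step_arm --pt "0 0 0 0 0 0 0.045" --pt "0 0 0 0 0 0 0.045" --pt "0 0 0 0 0 0 0.045" --pt "0 0 0 0 0 0 0.045" --pt "0 0 -0.01 0 0 0 0.045" --pt "0 0 -0.03 0 0 0 0.045" --pt "0 0 0 0 0 0 0.045" --pt "0 0 0 0 0 0 0.045"

```text
time: 5.95
tool_pos: [0.466, 0.1434, 0.0158]
tool_rot: [0.001, -0.0, 1.0, 0.0]
contact_force: [-1.3, 0.0, -3.9]
gripper_width: 0.675
```

```bash
python3 tip.py
```

```text
5.95 [0.46595305 0.1433566  0.01583228] 0.6747884872644003 [-1.26093218  0.00974136 -3.85613364]
3395 [0.030399   0.03333463 0.03515319] tip z [0.04623128 0.04916691 0.05098547]
```

View pics/w3.png

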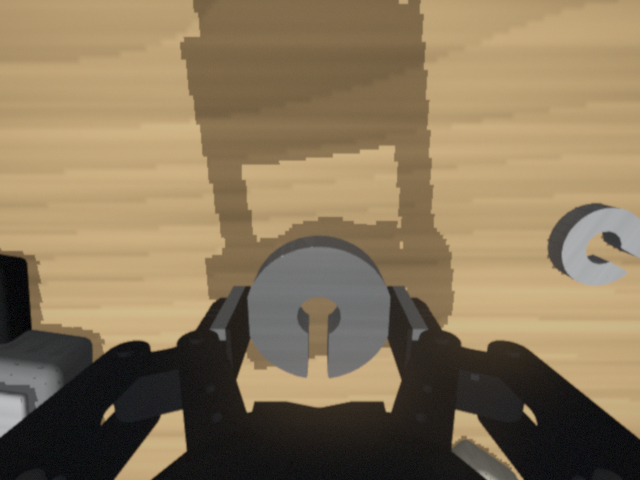

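Gripped and lifted: the opening reads 0.675 (≈ 58–60 mm) and the force is about 3.9 N down, the disc's weight. Next I'll go above the scale with its yaw and look at the knob.

Emit:
step_arm --pt "0 0 -0.046 0 0 0 0.045" --pt "0 0 -0.046 0 0 0 0.045" --pt "0 0 -0.046 0 0 0 0.045" --pt "-0.0184 -0.034 -0.02 0 0 0 0.045" --pt "-0.0184 -0.034 -0.02 0 0 0 0.045" --pt "-0.0184 -0.034 -0.02 0 0 0 0.045" --pt "-0.0184 -0.034 -0.02 0 0 0 0.045" --pt "-0.0184 -0.034 -0.02 0 0 0 0.045"

```text
time: 6.8
tool_pos: [0.5574, -0.028, 0.2519]
tool_rot: [-0.002, -0.0, 1.0, 0.0]
contact_force: [1.0, 0.3, -3.4]
gripper_width: 0.674
```

Emit:
step_arm --pt "-0.0184 -0.034 -0.02 0 0 0 0.045" --pt "-0.0184 -0.034 -0.02 0 0 0 0.045" --pt "0 0 0 0 0 0.083 0.045" --pt "0 0 0 0 0 0.083 0.045" --pt "0 0 0 0 0 0 0.045" --pt "0 0 0 0 0 0 0.045" --pt "0 0 0 0 0 0 0.045"

```text
time: 7.5
tool_pos: [0.5941, -0.0943, 0.2924]
tool_rot: [-0.001, 0.082, 0.997, 0.0]
contact_force: [0.5, -0.4, -2.9]
gripper_width: 0.671
```

```bash
cat > snap.py <<'E'
from h import *
import sys
s=state();print(s["time"],np.round(s["tool_pos"],4),np.round(s["tool_rot"],4),s["gripper_width"],np.round(s["contact_force"],1),np.round(s["ft_torque"],2),np.round(s["joint_pos"],2))
ci=camera_info("wrist");im,d=grab_frame("wrist");n=sys.argv[1];cv2.imwrite(f"pics/{n}.png",im[:,:,::-1]);np.savez(f"pics/{n}.npz",im=im,d=d,T=ci["world_from_camera"],K=ci["intrinsics"],tp=s["tool_pos"],tr=s["tool_rot"])
E
python3 snap.py w4
```

```text
7.5 [ 0.5941 -0.0943  0.2924] [-9.000e-04  8.200e-02  9.966e-01  2.000e-04] 0.6714231038119743 [ 0.5 -0.4 -2.9] [-0.01 -0.   -0.02] [-0.28 -0.04  1.56 -0.    1.62 -1.69]
```

View pics/w4.png

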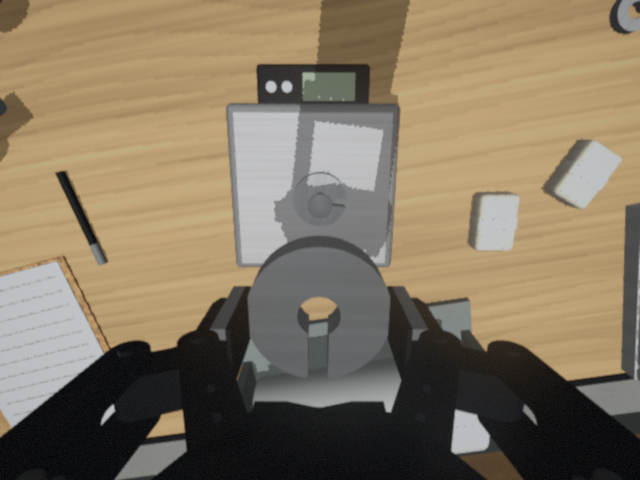

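The wrist view shows the scale squarely aligned, the knob at about (320,206), and the first weight's slot pointing right (scale +y). I'll measure these.

```bash
python3 - <<'E'
from h import *
z=np.load("pics/w4.npz");im,d=z["im"],z["d"];ci=dict(intrinsics=z["K"],world_from_camera=z["T"])
tx=z["T"][:2,1]; print("cam y axis dir deg",np.degrees(np.arctan2(tx[1],tx[0])))
P,u,v=pts(ci,d,d>0);X=np.full((480,640,3),np.nan);X[v,u]=P
# knob
m=(X[:,:,2]>.09)&(X[:,:,2]<.12)&(np.hypot(X[:,:,0]-.595,X[:,:,1]+.095)<.04)
vv,uu=np.nonzero(m);G=np.array([plane(ci,p,.104)[:2] for p in zip(uu,vv)])
C=cv2.minEnclosingCircle((G*1000).astype(np.float32));print("knob",m.sum(),C,G.mean(0),np.median(X[m],0))
# lower disc
m=(X[:,:,2]>.062)&(X[:,:,2]<.09)&(np.hypot(X[:,:,0]-.595,X[:,:,1]+.095)<.05);m[240:]=0
vv,uu=np.nonzero(m);G=np.array([plane(ci,p,.070)[:2] for p in zip(uu,vv)])
C=cv2.minEnclosingCircle((G*1000).astype(np.float32));print("lower",m.sum(),C,np.median(X[m],0))
c=np.array(C[0])/1000
# scale edge: top level ~.04
m=(X[:,:,2]>.03)&(X[:,:,2]<.058)&(np.hypot(X[:,:,0]-.595,X[:,:,1]+.095)<.16); m[100:,:]&=True
m=m.astype(np.uint8);vv,uu=np.nonzero(m)
print("rows/cols",vv.min(),vv.max(),uu.min(),uu.max())
# left & right edges per row
L=[];R=[]
for r in range(115,255,3):
    cc=np.nonzero(m[r])[0]; 
    L.append((r,cc.min()));R.append((r,cc.max()))
for nm,e in (("L",L),("R",R)):
    G=np.array([plane(ci,(c_,r_),.042)[:2] for r_,c_ in e])
    vx,vy,x0,y0=cv2.fitLine((G*1000).astype(np.float32),cv2.DIST_HUBER,0,.01,.01).ravel(); print(nm,np.degrees(np.arctan2(vy,vx)),x0,y0)
T=[]
for c_ in range(245,385,4):
    rr=np.nonzero(m[:,c_])[0]; T.append((c_,rr.min()))
G=np.array([plane(ci,p,.042)[:2] for p in T]);vx,vy,x0,y0=cv2.fitLine((G*1000).astype(np.float32),cv2.DIST_HUBER,0,.01,.01).ravel(); print("T",np.degrees(np.arctan2(vy,vx)),x0,y0)
crop(im,270,370,160,250,8,"pics/w4c.png"); crop(im,215,415,50,280,2.6,"pics/w4d.png")
E
```

```text
cam y axis dir deg -9.44988881055801
knob 477 ((593.9580688476562, -93.22752380371094), 12.782394409179688) [ 0.59388737 -0.09320962] [ 0.59409665 -0.09327509  0.10253589]
lower 1658 ((594.3046875, -93.24820709228516), 30.172616958618164) [ 0.58800057 -0.09422991  0.06885598]
rows/cols 103 267 226 399
L -9.457251 564.97595 -194.31573
R -9.583507 596.7476 -3.3736396
T 80.55682 492.13702 -81.38028
```

View pics/w4c.png

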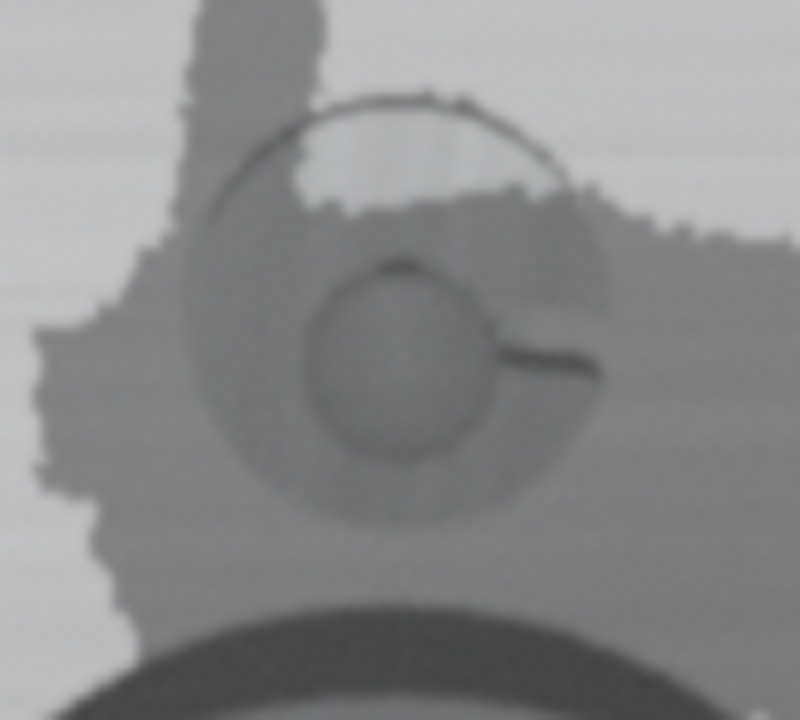

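View pics/w4d.png

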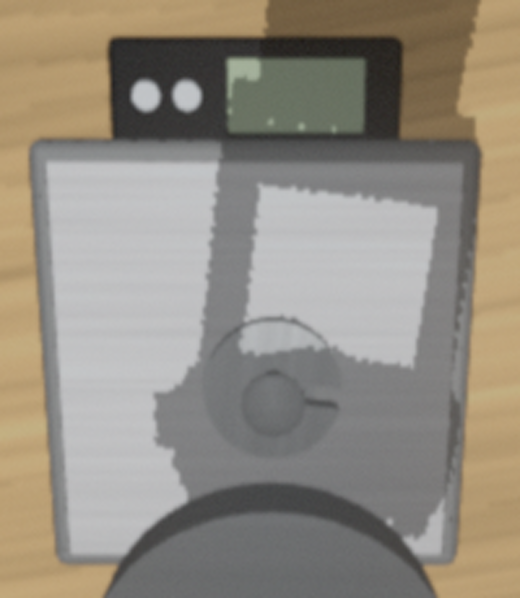

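```bash
python3 - <<'E'
from h import *
z=np.load("pics/w4.npz");im,d=z["im"],z["d"];ci=dict(intrinsics=z["K"],world_from_camera=z["T"])
P,u,v=pts(ci,d,d>0);X=np.full((480,640,3),np.nan);X[v,u]=P
c=np.array([.5942,-.0932]); a0=np.radians(80.5)
G=[];Z=[]
for r in range(185,226):
    for q in range(285,355):
        p=plane(ci,(q,r),.07)[:2]-c; rr=np.hypot(*p)
        if .014<rr<.029: G.append(p);Z.append(X[r,q,2])
G=np.array(G);Z=np.array(Z)
R=np.array([[np.cos(a0),np.sin(a0)],[-np.sin(a0),np.cos(a0)]]);L=(G@R.T)*1000 # along +y scale, perp (ccw = -x scale)
s=Z<.064
print(s.sum(), "angles of slot px rel +y scale:",np.round(np.percentile(np.degrees(np.arctan2(L[s,1],L[s,0])),[0,10,50,90,100]),1))
for lo in range(13,29,3):
    k=s&(L[:,0]>=lo)&(L[:,0]<lo+3); print(lo,np.sort(np.round(L[k,1],1)).tolist(),np.round(Z[k],3).min() if k.any() else '')
# contrast crop
cc=im[170:230,285:355].mean(2); cc=np.clip((cc-90)*6,0,255).astype(np.uint8)
cv2.imwrite("pics/w4e.png",cv2.resize(cc,None,fx=10,fy=10,interpolation=cv2.INTER_CUBIC))
E
```

```text
91 angles of slot px rel +y scale: [-18.8 -14.5  -6.8   2.3   8.4]
13 [-4.7, -4.7, -3.6, -3.6, -2.5, -2.5, -1.3, -0.2, 0.9, 2.0, 2.0] 0.052
16 [-5.9, -5.9, -4.7, -4.7, -4.7, -3.6, -3.6, -3.6, -2.5, -2.5, -2.5, -1.3, -1.3, -1.3, -0.2, -0.2, -0.2, 0.9, 0.9, 0.9] 0.044
19 [-5.9, -5.9, -5.9, -4.7, -4.7, -4.7, -3.6, -3.6, -3.6, -2.5, -2.5, -2.5, -1.3, -1.3, -1.3, -0.2, -0.2, -0.2, 0.9, 0.9, 0.9] 0.044
22 [-5.9, -5.9, -4.7, -4.7, -3.6, -3.6, -2.5, -2.5, -1.3, -1.3, -0.2, -0.2, 0.9, 0.9] 0.044
25 [-7.0, -5.9, -5.9, -5.9, -4.7, -4.7, -4.7, -3.6, -3.6, -3.6, -2.5, -2.5, -2.5, -1.3, -1.3, -1.3, -0.2, -0.2, -0.2, 0.9] 0.044
28 [-4.7, -3.6, -2.5, -1.3, -0.2] 0.043
```

View pics/w4e.png

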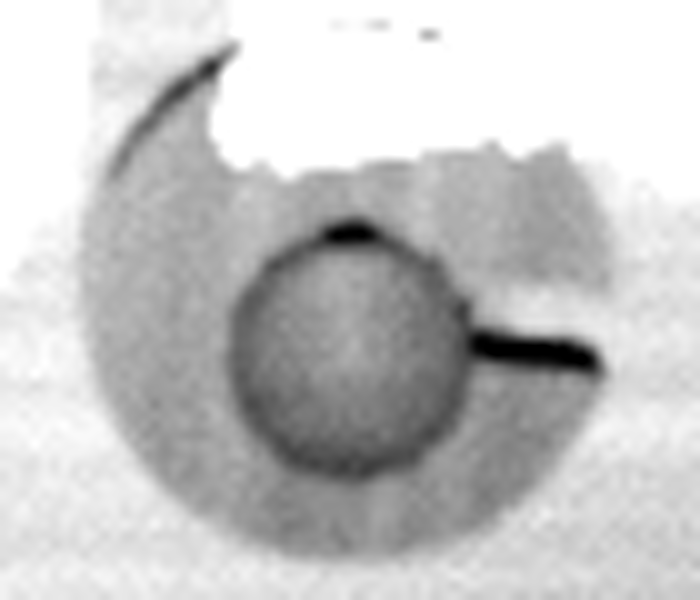

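```bash
cat > hand.py <<'E'
from h import *
import sys
z=np.load(f"pics/{sys.argv[1]}.npz");im,d=z["im"],z["d"];T=z["T"];ci=dict(intrinsics=z["K"],world_from_camera=T);tp=z["tp"]
P,u,v=pts(ci,d,d>0)
from scipy.spatial.transform import Rotation as Rn
w,x,y,zq=z["tr"];Rt=Rn.from_quat([x,y,zq,w]).as_matrix()
Q=(P-tp)@Rt*1000 # tool frame mm
m=(np.hypot(Q[:,0],Q[:,1])<36)&(abs(Q[:,2]+40)<5)
print("face",m.sum(),"plane z tool med",np.median(Q[m][:,2]),)
# use rays intersect face plane; exclude fingers via |y|<29.5
f=Q[m]; c=cv2.minEnclosingCircle(f[:,:2].astype(np.float32)); print("enc circle",c)
# bore edge and slot: width profile
for lo in range(-28,-8,4):
    k=m&(Q[:,0]>lo)&(Q[:,0]<lo+4)&(abs(Q[:,1])<29); yy=np.sort(Q[k][:,1]); g=np.diff(yy); i=np.argmax(g); print(lo,"slot y from",round(yy[i],2),"to",round(yy[i+1],2),"mid",round((yy[i]+yy[i+1])/2,2))
# rim top (camera side)
print("max tool x",Q[m][:,0].max(),"min",Q[m][:,0].min())
E
python3 hand.py w4
```

```text
face 13874 plane z tool med -38.1493518348006
enc circle ((3.766862630844116, 0.04719339311122894), 35.002784729003906)
-28 slot y from -5.12 to 3.82 mid -0.65
-24 slot y from -5.09 to 3.8 mid -0.65
-20 slot y from -5.08 to 3.74 mid -0.67
-16 slot y from -5.03 to 3.78 mid -0.63
-12 slot y from -4.67 to 4.11 mid -0.28
max tool x 29.753392867009385 min -30.354631921934956
```

Emit:
step_arm --pt "-0.01 0.0017 0.04 0 0 0 0.045" --pt "-0.01 0 0.04 0 0 0 0.045" --pt "-0.01 0 0.04 0 0 0 0.045" --pt "-0.01 0 0.04 0 0 0 0.045" --pt "-0.01 0 0.037 0 0 0 0.045" --pt "0 0 0 0 0 0 0.045" --pt "0 0 0 0 0 0 0.045" --pt "0 0 0 0 0 0 0.045"

```text
time: 8.35
tool_pos: [0.6456, -0.1015, 0.0998]
tool_rot: [0.002, 0.083, 0.997, -0.0]
contact_force: [-0.2, 0.6, -2.9]
gripper_width: 0.672
```

```bash
python3 snap.py w5; python3 hand.py w5; python3 - <<'E'
import numpy as np,cv2
im=np.load("pics/w5.npz")["im"]
E
```

```text
8.35 [ 0.6456 -0.1015  0.0998] [ 2.300e-03  8.260e-02  9.966e-01 -4.000e-04] 0.6724460532702691 [-0.2  0.6 -2.9] [-0.01 -0.   -0.01] [-0.27  0.2   1.64 -0.    1.3  -1.68]
face 13919 plane z tool med -38.13528612159878
enc circle ((3.915271043777466, 0.08134213089942932), 34.98370361328125)
-28 slot y from -5.1 to 3.85 mid -0.63
-24 slot y from -5.06 to 3.81 mid -0.63
-20 slot y from -5.03 to 3.78 mid -0.63
-16 slot y from -5.0 to 3.81 mid -0.6
-12 slot y from -4.66 to 4.16 mid -0.25
max tool x 29.78871618948732 min -30.30869431347101
```

View pics/w5.png

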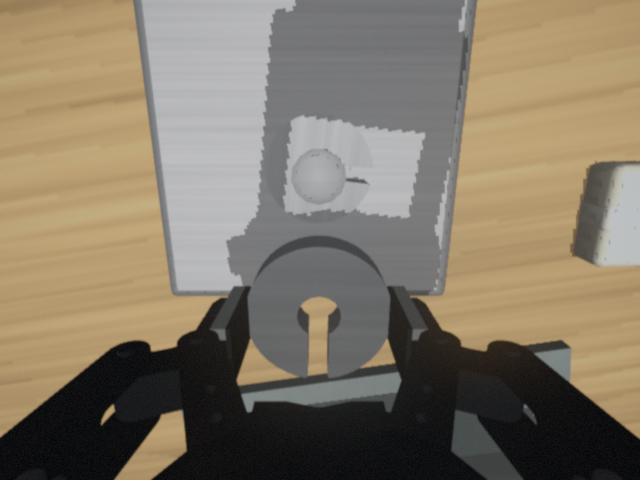

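```bash
cat > knob.py <<'E'
from h import *
import sys
from scipy.spatial.transform import Rotation as Rn
z=np.load(f"pics/{sys.argv[1]}.npz");im,d=z["im"],z["d"];T=z["T"];ci=dict(intrinsics=z["K"],world_from_camera=T);tp=z["tp"]
w,x,y,zq=z["tr"];Rt=Rn.from_quat([x,y,zq,w]).as_matrix()
P,u,v=pts(ci,d,d>0);X=np.full((480,640,3),np.nan);X[v,u]=P
for nm,lo,hi,h,R in (("knob",.09,.12,.104,.03),("lower",.062,.088,.07,.05)):
    m=(X[:,:,2]>lo)&(X[:,:,2]<hi)&(np.hypot(X[:,:,0]-.594,X[:,:,1]+.0932)<R);m[235:]=0
    vv,uu=np.nonzero(m);G=np.array([plane(ci,p,h) for p in zip(uu,vv)])
    C=cv2.minEnclosingCircle((G[:,:2]*1000).astype(np.float32));c=np.array([C[0][0]/1000,C[0][1]/1000,h])
    print(nm,np.round(C[0],2),round(C[1],2),"tool frame mm",np.round((c-tp)@Rt*1000,2),"med z",np.median(X[m][:,2]))
c=c[:2];a0=np.radians(80.5);L=[]
for r in range(100,235):
    for q in range(240,400):
        p=plane(ci,(q,r),.07)[:2]-c
        if .0145<np.hypot(*p)<.0285 and X[r,q,2]<.062: L.append(p)
L=np.array(L)@np.array([[np.cos(a0),-np.sin(a0)],[np.sin(a0),np.cos(a0)]])*1000
L=L[L[:,0]>0]; mids=[]
for lo in range(13,29,2):
    k=(L[:,0]>=lo)&(L[:,0]<lo+2)
    if k.sum()>4: mids.append((L[k,0].mean(),(L[k,1].min()+L[k,1].max())/2,L[k,1].min(),L[k,1].max()))
mids=np.array(mids);print(np.round(mids,2).tolist());print("slot angle via center",np.round(np.degrees(np.arctan2(mids[:,1],mids[:,0])),1),"fit",np.degrees(np.arctan(np.polyfit(mids[:,0],mids[:,1],1)[0])))
E
python3 knob.py w5; python3 snap.py w5b; python3 knob.py w5b;python3 hand.py w5b
```

```text
knob [594.27 -93.29] 12.64 tool frame mm [51.96 -0.33 -4.4 ] med z 0.10249023083842931
lower [594.55 -93.34] 29.83 tool frame mm [51.83 -0.31 29.6 ] med z 0.06883453302114606
[[14.75, 0.53, -1.1, 2.17], [16.05, -1.39, -4.94, 2.17], [17.94, -1.66, -5.49, 2.17], [20.06, -1.94, -5.49, 1.62], [22.04, -2.21, -6.05, 1.62], [23.96, -2.48, -6.05, 1.08], [26.04, -2.76, -6.6, 1.08], [27.6, -3.03, -6.6, 0.54]]
slot angle via center [ 2.1 -4.9 -5.3 -5.5 -5.7 -5.9 -6.1 -6.3] fit -11.96139732977214
8.4 [ 0.6458 -0.1016  0.1003] [ 2.700e-03  8.260e-02  9.966e-01 -5.000e-04] 0.6737621567259723 [ 0.6  0.3 -2.8] [ 0.02 -0.01 -0.05] [-0.27  0.2   1.64 -0.    1.3  -1.68]
knob [594.25 -93.31] 12.7 tool frame mm [52.23 -0.29 -3.98] med z 0.10252773172026708
lower [594.6  -93.32] 29.84 tool frame mm [52.07 -0.23 30.02] med z 0.06884418355056193
[[14.69, 0.79, -0.84, 2.42], [16.03, -1.41, -5.24, 2.42], [17.97, -1.68, -5.24, 1.88], [20.0, -1.96, -5.8, 1.88], [22.04, -2.23, -5.8, 1.34], [23.98, -2.51, -6.35, 1.34], [26.02, -2.51, -6.35, 1.34], [27.65, -3.06, -6.91, 0.79]]
slot angle via center [ 3.1 -5.  -5.3 -5.6 -5.8 -6.  -5.5 -6.3] fit -12.079059390196477
face 13914 plane z tool med -38.15964002116233
enc circle ((3.727139711380005, -0.03721652552485466), 35.02416229248047)
-28 slot y from -5.11 to 3.83 mid -0.64
-24 slot y from -5.08 to 3.79 mid -0.64
-20 slot y from -5.03 to 3.79 mid -0.62
-16 slot y from -5.0 to 3.81 mid -0.59
-12 slot y from -4.63 to 4.14 mid -0.25
max tool x 29.983975261824074 min -30.18492668066189
```

```bash
python3 - <<'E'
from h import *
z=np.load("pics/w5b.npz");im,d=z["im"],z["d"];ci=dict(intrinsics=z["K"],world_from_camera=z["T"])
# rectify plane z=.07 to top-down view in scale axes, 10px/mm, centre at stem
c=np.array([.5944,-.0933]);a=np.radians(-9.5);ex=np.array([np.cos(a),np.sin(a)]);ey=np.array([-ex[1],ex[0]])
S=40
src=[];dst=[]
for sx,sy in((-1,-1),(1,-1),(1,1),(-1,1)):
    p=c+ex*.035*sx+ey*.035*sy; src.append(proj(ci,(*p,.07))[0]); dst.append((350+350*sy,350+350*sx)) # right=+y, down=+x
H=cv2.getPerspectiveTransform(np.float32(src),np.float32(dst))
r=cv2.warpPerspective(im,H,(700,700),flags=cv2.INTER_CUBIC);
r=cv2.createCLAHE(4,(4,4)).apply(cv2.cvtColor(r,cv2.COLOR_RGB2GRAY))
cv2.circle(r,(350,350),300,255,1); cv2.line(r,(350,350),(650,350),255,1)
for t in (-6,-10):
    q=np.radians(-t); cv2.line(r,(350,350),(int(350+300*np.cos(q)),int(350+300*np.sin(q))),0,1)
cv2.imwrite("pics/rect.png",r)
E
```

```text
(no output)
```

View pics/rect.png

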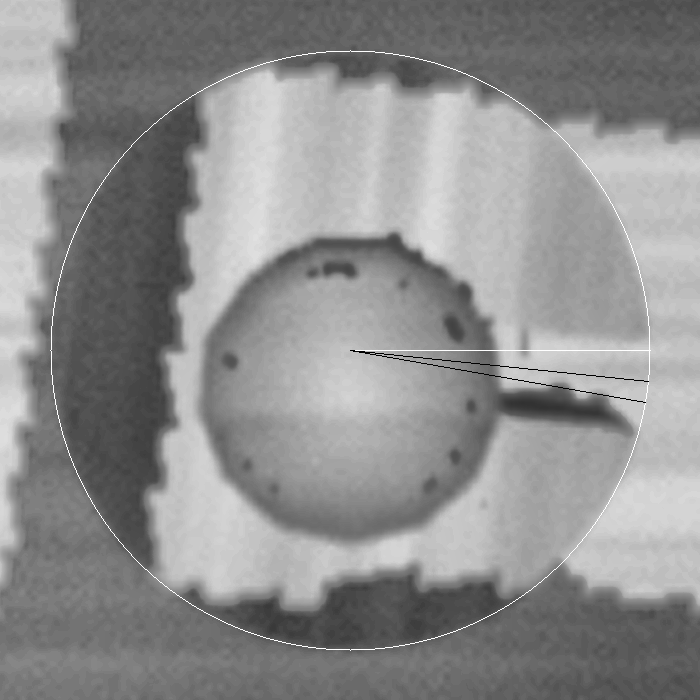

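The rectified view puts the first weight's slot at about −6.5° from scale +y, pointing slightly toward +x. In the tool frame the stem sits 0.3 mm to the side of the held slot. I'll now move to the display side, go down, and start the slide-in there.

Emit:
step_arm --pt "0.036 0.0003 0 0 0 0 0.045" --pt "0.036 0 0 0 0 0 0.045" --pt "0.036 0 0 0 0 0 0.045" --pt "0 0 0 0 0 0 0.045" --pt "0 0 0.02 0 0 0 0.045" --pt "0 0 0.015 0 0 0 0.045" --pt "0 0 0 0 0 0 0.045" --pt "0 0 0 0 0 0 0.045"

```text
time: 9.25
tool_pos: [0.5379, -0.0832, 0.0619]
tool_rot: [-0.0, 0.083, 0.997, 0.0]
contact_force: [-0.3, 0.9, -2.4]
gripper_width: 0.669
```

```bash
python3 - <<'E'
from h import *
for i in range(4):
    s=state();print(s["time"],np.round(s["tool_pos"],4),np.round(s["tool_rot"],4),np.round(s["contact_force"],1))
    grab_frame("wrist")
for n in ("side","scene"):
    im,d=grab_frame(n);np.savez(f"pics/{n}6.npz",im=im,d=d); u0,v0=(355,265) if n=="side" else (290,250)
    crop(im,u0-60,u0+60,v0-50,v0+50,6,f"pics/{n}6.png")
E
```

```text
9.25 [ 0.5379 -0.0832  0.0619] [-0.      0.0828  0.9966  0.    ] [-0.3  0.9 -2.4]
9.3 [ 0.5384 -0.0833  0.0624] [ 5.000e-04  8.280e-02  9.966e-01 -1.000e-04] [-0.   0.7 -3.6]
9.35 [ 0.5385 -0.0834  0.0626] [ 8.000e-04  8.280e-02  9.966e-01 -2.000e-04] [-0.8  0.1 -2.9]
9.4 [ 0.5385 -0.0834  0.0627] [ 8.000e-04  8.280e-02  9.966e-01 -2.000e-04] [ 0.5  0.2 -2.2]
```

View pics/side6.png

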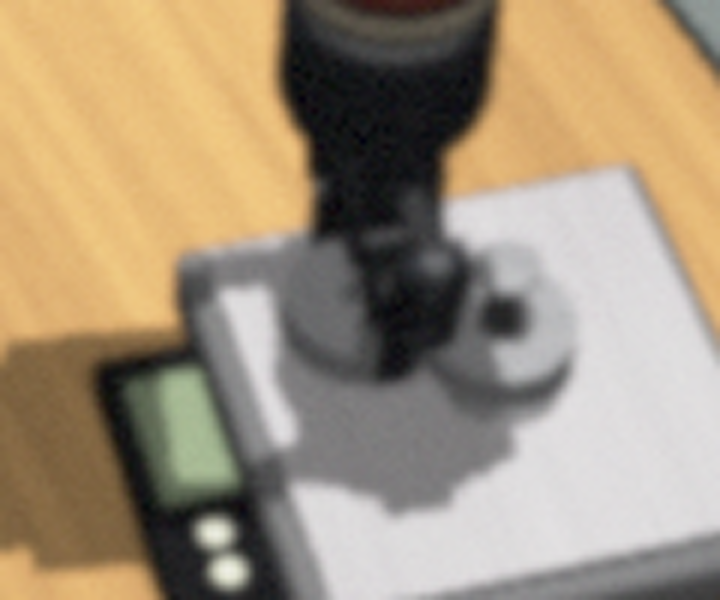

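View pics/scene6.png

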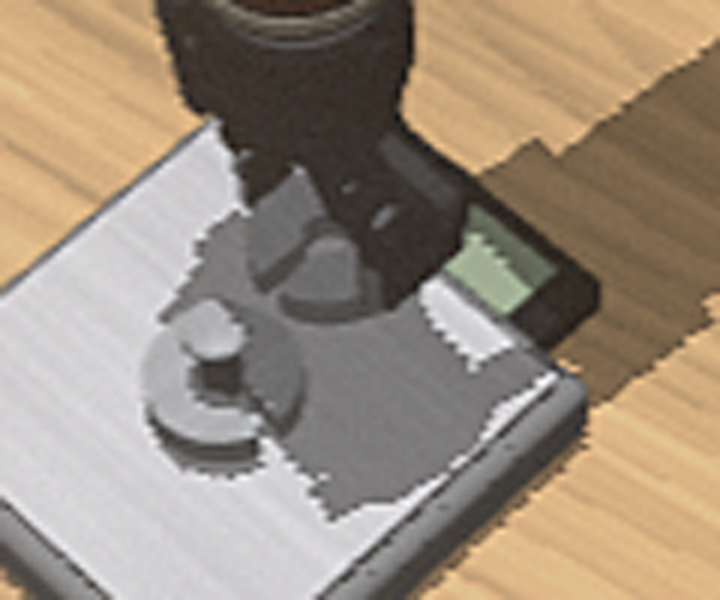

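Emit:
step_arm --pt "0 0 0.006 0 0 0 0.045" --pt "0 0 0.0055 0 0 0 0.045" --pt "-0.005 0 0 0 0 0 0.045" --pt "-0.005 0 0 0 0 0 0.045" --pt "-0.005 0 0 0 0 0 0.045" --pt "0 0 0 0 0 0 0.045" --pt "0 0 0 0 0 0 0.045"

```text
time: 10.25
tool_pos: [0.5526, -0.0856, 0.0503]
tool_rot: [0.0, 0.083, 0.997, -0.0]
contact_force: [0.2, 0.6, -2.5]
gripper_width: 0.67
```

Emit:
step_arm --pt "-0.002 0 0 0 0 0 0.045" --pt "-0.002 0 0 0 0 0 0.045" --pt "-0.002 0 0 0 0 0 0.045" --pt "0 0 0 0 0 0 0.045"

```text
time: 10.65
tool_pos: [0.5585, -0.0866, 0.0502]
tool_rot: [0.0, 0.083, 0.997, -0.0]
contact_force: [-0.4, 0.2, -2.4]
gripper_width: 0.672
```

Emit:
step_arm --pt "-0.002 0 0 0 0 0 0.045" --pt "-0.002 0 0 0 0 0 0.045" --pt "0 0 0 0 0 0 0.045"

```text
time: 10.95
tool_pos: [0.5625, -0.0873, 0.0502]
tool_rot: [0.0, 0.083, 0.997, -0.0]
contact_force: [-0.4, -0.4, -2.9]
gripper_width: 0.673
```

Emit:
step_arm --pt "-0.002 0 0 0 0 0 0.045" --pt "-0.002 0 0 0 0 0 0.045" --pt "0 0 0 0 0 0 0.045"

```text
time: 11.25
tool_pos: [0.5664, -0.0879, 0.0502]
tool_rot: [0.0, 0.083, 0.997, -0.0]
contact_force: [-0.8, -0.1, -2.7]
gripper_width: 0.675
```

```bash
python3 snap.py w7; python3 - <<'E'
from h import *
for n in ("scene","side"):
    im,d=grab_frame(n); u0,v0=(355,265) if n=="side" else (290,250)
    crop(im,u0-60,u0+60,v0-50,v0+50,6,f"pics/{n}7.png")
E
```

```text
11.25 [ 0.5664 -0.0879  0.0502] [ 1.000e-04  8.280e-02  9.966e-01 -0.000e+00] 0.6751904204012368 [-0.8 -0.1 -2.7] [-0.02 -0.05 -0.05] [-0.28  0.08  1.86 -0.    1.2  -1.69]
```

View pics/scene7.png

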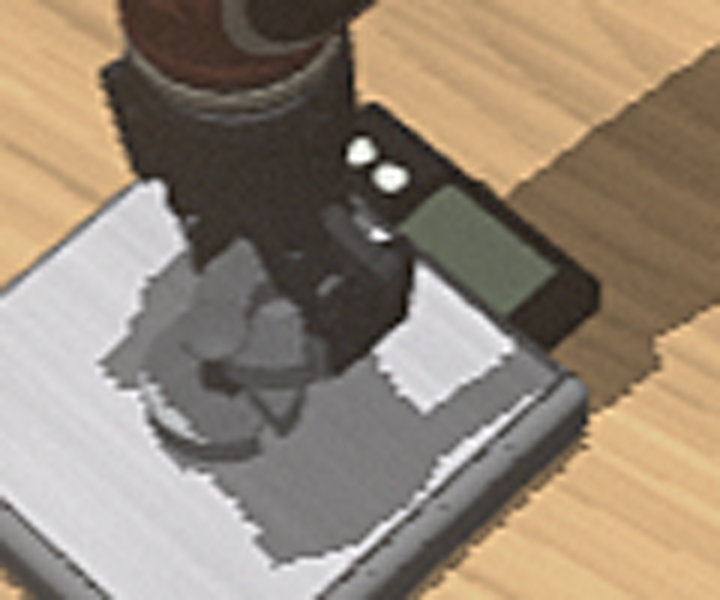

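View pics/w7.png

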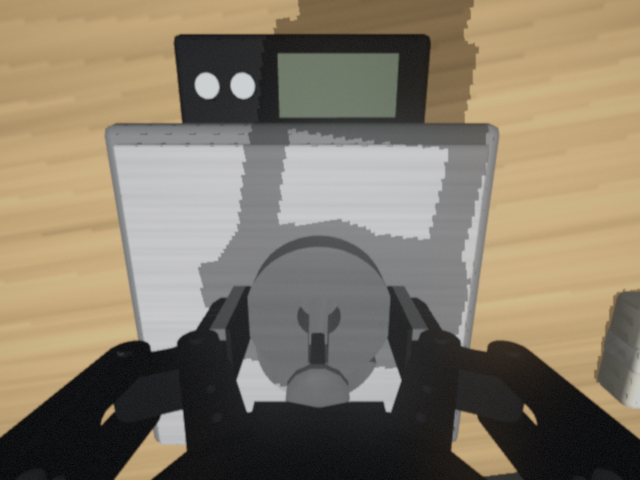

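```bash
python3 -c "
from h import *
im=np.load('pics/w7.npz')['im'];crop(im,280,360,295,415,5,'pics/w7c.png')"
```

```text
(no output)
```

View pics/w7c.png

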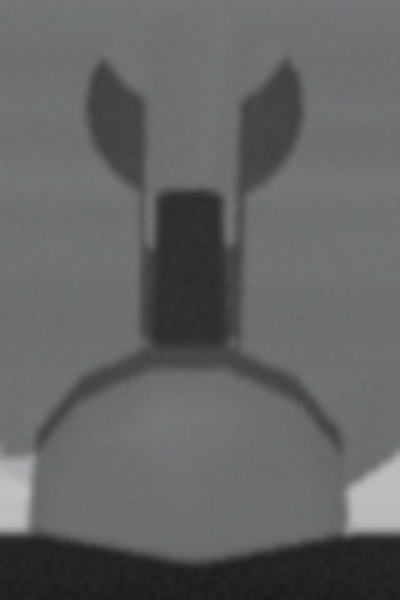

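The stem is visibly inside the slot at (318,348) in the wrist view, about 0.35 mm left of its middle, and the force shows no contact. I'll make a tiny correction and go on.

Emit:
step_arm --pt "-0.002 -0.0003 0 0 0 0 0.045" --pt "-0.003 0 0 0 0 0 0.045" --pt "-0.003 0 0 0 0 0 0.045" --pt "0 0 0 0 0 0 0.045"

```text
time: 11.8
tool_pos: [0.5745, -0.0896, 0.0502]
tool_rot: [0.0, 0.083, 0.997, -0.0]
contact_force: [-0.6, -0.5, -2.4]
gripper_width: 0.673
```

Emit:
step_arm --pt "-0.003 0 0 0 0 0 0.045" --pt "-0.003 0 0 0 0 0 0.045" --pt "-0.003 0 0 0 0 0 0.045" --pt "0 0 0 0 0 0 0.045"

```text
time: 12.2
tool_pos: [0.5833, -0.0911, 0.0502]
tool_rot: [0.0, 0.083, 0.997, -0.0]
contact_force: [-0.2, 0.3, -2.3]
gripper_width: 0.672
```

Emit:
step_arm --pt "-0.003 0 0 0 0 0 0.045" --pt "-0.003 0 0 0 0 0 0.045" --pt "-0.003 0 0 0 0 0 0.045" --pt "-0.001 0 0 0 0 0 0.045" --pt "-0.001 0 0 0 0 0 0.045" --pt "0 0 0 0 0 0 0.045" --pt "0 0 0 0 0 0 0.045"

```text
time: 12.9
tool_pos: [0.5936, -0.0928, 0.0501]
tool_rot: [-0.0, 0.083, 0.997, -0.0]
contact_force: [-0.5, 0.4, -3.7]
gripper_width: 0.667
```

```bash
python3 snap.py w8; python3 -c "
from h import *
im=np.load('pics/w8.npz')['im'];crop(im,230,410,220,410,3,'pics/w8c.png')"
```

```text
12.9 [ 0.5936 -0.0928  0.0501] [-1.000e-04  8.280e-02  9.966e-01 -0.000e+00] 0.6668128941065475 [-0.5  0.4 -3.7] [ 0.02 -0.04 -0.02] [-0.28  0.14  1.79 -0.    1.21 -1.68]
```

View pics/w8c.png

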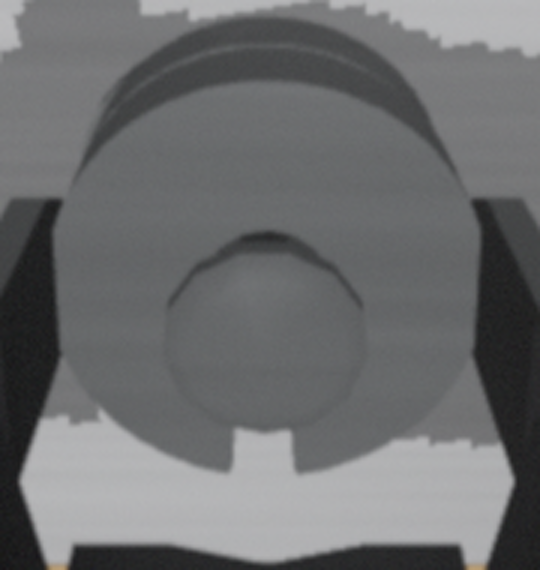

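The disc is centred on the stem under the knob with no side force. I'll lower it gently, feeling for contact.

Emit:
step_arm --pt "-0.0005 0 0.001 0 0 0 0.045" --pt "0 0 0.001 0 0 0 0.045" --pt "0 0 0.001 0 0 0 0.045" --pt "0 0 0 0 0 0 0.045"

```text
time: 13.35
tool_pos: [0.594, -0.0928, 0.0468]
tool_rot: [-0.0, 0.083, 0.997, 0.0]
contact_force: [-0.1, -1.3, -3.2]
gripper_width: 0.672
```

Emit:
step_arm --pt "0 0 0.0005 0 0 0 0.045" --pt "0 0 0 0 0 0 0.045"

```text
time: 13.55
tool_pos: [0.5942, -0.0929, 0.0466]
tool_rot: [-0.0, 0.083, 0.997, 0.0]
contact_force: [0.8, -0.6, -2.8]
gripper_width: 0.669
```

Emit:
step_arm --pt "0 0 0.0005 0 0 0 0.045" --pt "0 0 0 0 0 0 0.045"

```text
time: 13.75
tool_pos: [0.5943, -0.0929, 0.0463]
tool_rot: [0.0, 0.083, 0.997, 0.0]
contact_force: [-0.6, -0.1, -1.5]
gripper_width: 0.671
```

Emit:
step_arm --pt "0 0 0.0005 0 0 0 0.045" --pt "0 0 0 0 0 0 0.045"

```text
time: 13.95
tool_pos: [0.5943, -0.0929, 0.0459]
tool_rot: [0.0, 0.083, 0.997, 0.0]
contact_force: [-1.4, 0.5, -0.9]
gripper_width: 0.672
```

First contact came at TCP z ≈ 0.0465, so the underside is at about 70.5 mm, as expected for the seat. The weight now rests lightly flat, with about 2 N transferred. I'll take the load back up, about 1 mm, so turning doesn't drag the lower weight, then turn in two stages.

Emit:
step_arm --pt "0 0 -0.0012 0 0 0 0.045" --pt "0 0 0 0 0 0.08 0.045" --pt "0 0 0 0 0 0.12 0.045" --pt "0 0 0 0 0 0.12 0.045" --pt "0 0 0 0 0 0.12 0.045" --pt "0 0 0 0 0 0.12 0.045" --pt "0 0 0 0 0 0.12 0.045" --pt "0 0 0 0 0 0 0.045"

```text
time: 14.75
tool_pos: [0.5941, -0.0929, 0.0466]
tool_rot: [-0.0, 0.41, 0.912, -0.0]
contact_force: [-0.4, 0.8, -2.5]
gripper_width: 0.669
```

```bash
python3 snap.py w9; python3 -c "
from h import *
im=np.load('pics/w9.npz')['im'];crop(im,230,410,220,410,3,'pics/w9c.png')"
```

```text
14.75 [ 0.5941 -0.0929  0.0466] [-0.      0.4103  0.9119 -0.    ] 0.6689618472203513 [-0.4  0.8 -2.5] [-0.02 -0.02 -0.05] [-0.28  0.15  1.79 -0.    1.2  -1.  ]
```

View pics/w9c.png

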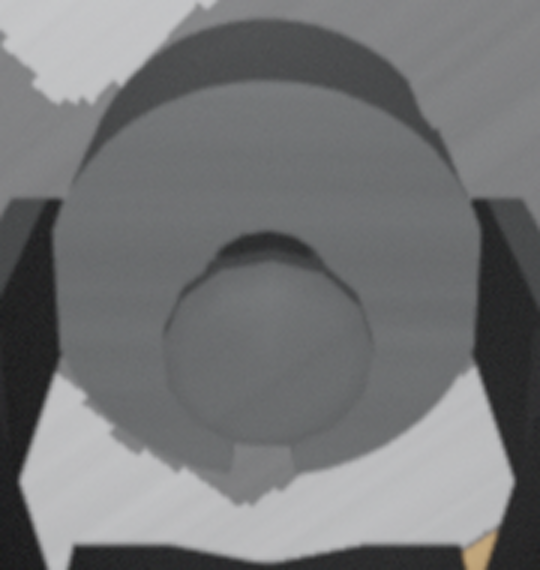

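Emit:
step_arm --pt "0 0 -0.0005 0 0 0.1 0.045" --pt "0 0 0 0 0 0.13 0.045" --pt "0 0 0 0 0 0.13 0.045" --pt "0 0 0 0 0 0.13 0.045" --pt "0 0 0 0 0 0.13 0.045" --pt "0 0 0 0 0 0.13 0.045" --pt "0 0 0 0 0 0.13 0.045" --pt "0 0 0 0 0 0.12 0.045"

```text
time: 15.6
tool_pos: [0.5941, -0.0928, 0.0471]
tool_rot: [-0.0, 0.798, 0.603, -0.0]
contact_force: [-0.1, 0.7, -3.0]
gripper_width: 0.667
```

Emit:
step_arm --pt "0 0 0 0 0 0 0.045" --pt "0 0 0 0 0 0 0.045"

```text
time: 15.8
tool_pos: [0.5942, -0.0929, 0.0472]
tool_rot: [-0.0, 0.796, 0.605, -0.0]
contact_force: [0.9, -0.3, -3.7]
gripper_width: 0.668
```

```bash
python3 snap.py w10; python3 hand.py w10; python3 -c "
from h import *
z=np.load('pics/w10.npz');im=z['im'];crop(im,230,410,220,410,3,'pics/w10c.png')
t=z['tr'];print('tool x deg',np.degrees(np.arctan2(2*t[1]*t[2],t[1]**2-t[2]**2)))"
```

```text
15.8 [ 0.5942 -0.0929  0.0472] [-0.      0.7962  0.605  -0.    ] 0.6684932901690576 [ 0.9 -0.3 -3.7] [ 0.05 -0.03 -0.01] [-0.28  0.14  1.79 -0.    1.21 -0.01]
face 12054 plane z tool med -38.15348747248687
enc circle ((3.7093682289123535, 0.006844531744718552), 35.03699493408203)
-28 slot y from -4.83 to 4.12 mid -0.35
-24 slot y from -5.67 to 5.82 mid 0.07
-20 slot y from -10.26 to 12.09 mid 0.91
-16 slot y from -13.51 to 14.16 mid 0.32
-12 slot y from -13.82 to 14.78 mid 0.48
max tool x 29.596858813483152 min -30.909749074782418
tool x deg 74.45942309549457
```

View pics/w10c.png

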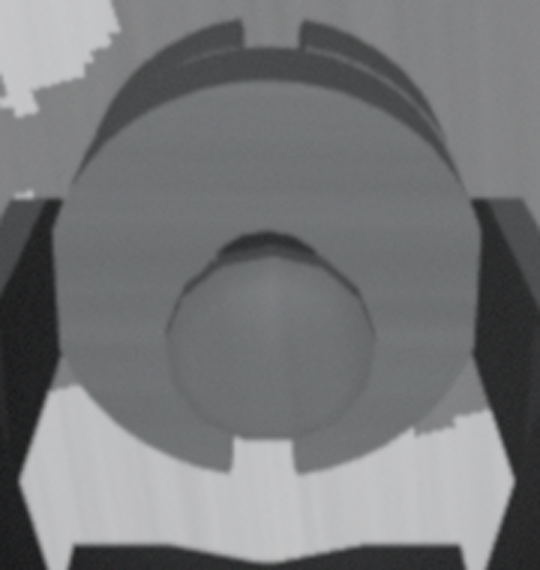

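Both slots show in the wrist crop: the upper disc's mouth faces the bottom of the picture and the lower one's faces the top, opposite within about 1°. The disc sits about 0.8 mm off the stem's centre after the turn. I'll recentre it, trim by 0.6°, and lower it.

Emit:
step_arm --pt "-0.0002 0.0008 0 0 0 0.01 0.045" --pt "0 0 0.0004 0 0 0 0.045" --pt "0 0 0.0004 0 0 0 0.045" --pt "0 0 0 0 0 0 0.045"

```text
time: 16.25
tool_pos: [0.595, -0.0933, 0.0465]
tool_rot: [0.0, 0.8, 0.6, 0.0]
contact_force: [0.2, -0.6, -2.0]
gripper_width: 0.67
```

Emit:
step_arm --pt "0 0 0.0004 0 0 0 0.045" --pt "0 0 0 0 0 0 0.045" --pt "0 0 0 0 0 0 0.045"

```text
time: 16.55
tool_pos: [0.595, -0.0933, 0.0463]
tool_rot: [0.0, 0.8, 0.6, 0.0]
contact_force: [0.6, 0.4, -1.9]
gripper_width: 0.671
```

Emit:
step_arm --pt "0 0 0.0004 0 0 0 0.045" --pt "0 0 0 0 0 0 0.045" --pt "0 0 0 0 0 0 0.045"

```text
time: 16.85
tool_pos: [0.595, -0.0933, 0.0459]
tool_rot: [0.0, 0.8, 0.6, 0.0]
contact_force: [-0.7, 0.2, -1.3]
gripper_width: 0.666
```

```bash
python3 snap.py w11; python3 -c "
from h import *
z=np.load('pics/w11.npz');im=z['im'];crop(im,230,410,220,410,3,'pics/w11c.png')"
```

```text
16.85 [ 0.595  -0.0933  0.0459] [1.000e-04 8.003e-01 5.995e-01 0.000e+00] 0.6663341219997269 [-0.7  0.2 -1.3] [-0.06  0.07  0.02] [-0.28  0.15  1.79 -0.    1.2   0.01]
```

View pics/w11c.png

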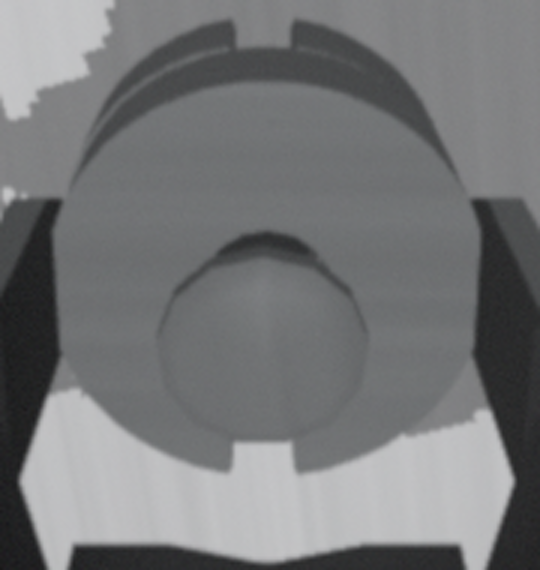

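The upper slot (x≈263), knob (≈263) and lower slot (≈264) now line up within a degree. I'll transfer the remaining weight and open.

Emit:
step_arm --pt "0 0 0.0004 0 0 0 0.045" --pt "0 0 0 0 0 0 0.045" --pt "0 0 0 0 0 0 0.062" --pt "0 0 0 0 0 0 0.064" --pt "0 0 0 0 0 0 0.068" --pt "0 0 0 0 0 0 0.074" --pt "0 0 0 0 0 0 0.08" --pt "0 0 0 0 0 0 0.08"

```text
time: 17.7
tool_pos: [0.5949, -0.0933, 0.0453]
tool_rot: [0.0, 0.8, 0.6, 0.0]
contact_force: [0.7, -0.3, 0.4]
gripper_width: 0.939
```

```bash
python3 snap.py w12; python3 -c "
from h import *
z=np.load('pics/w12.npz');im=z['im'];crop(im,190,450,220,410,2.5,'pics/w12c.png')"
```

```text
17.7 [ 0.5949 -0.0933  0.0453] [0.     0.8004 0.5995 0.    ] 0.9393090698718382 [ 0.7 -0.3  0.4] [-0.01 -0.03 -0.02] [-0.28  0.15  1.79  0.    1.2   0.01]
```

View pics/w12c.png

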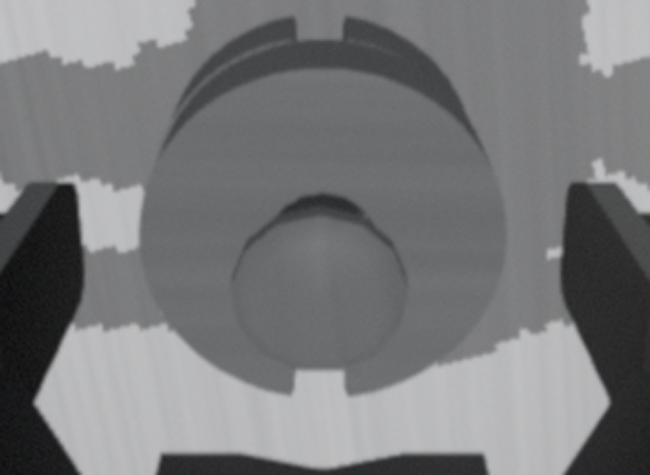

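Released. The weight sits on the stack with both slots in line and the fingers clear on both sides. I'll raise straight up to about z = 0.3.

Emit:
step_arm --pt "0 0 -0.01 0 0 0 0.082" --pt "0 0 -0.02 0 0 0 0.082" --pt "0 0 -0.04 0 0 0 0.082" --pt "0 0 -0.045 0 0 0 0.082" --pt "0 0 -0.045 0 0 0 0.082" --pt "0 0 -0.045 0 0 0 0.082" --pt "0 0 -0.03 0 0 0 0.082" --pt "0 0 0 0 0 0 0.082"

```text
time: 18.55
tool_pos: [0.5975, -0.094, 0.2887]
tool_rot: [0.005, 0.8, 0.6, 0.004]
contact_force: [1.2, -0.2, -0.5]
gripper_width: 0.961
```

Emit:
step_arm --pt "-0.04 0 0 0 0 0 0.082" --pt "-0.03 0 0 0 0 0 0.082" --pt "0 0 0 0 0 0 0.082" --pt "0 0 0 0 0 0 0.082"

```text
time: 18.95
tool_pos: [0.5748, -0.1605, 0.2797]
tool_rot: [-0.001, 0.801, 0.599, -0.0]
contact_force: [0.0, -0.3, -0.5]
gripper_width: 0.96
```

```bash
python3 snap.py w13; python3 - <<'E'
from h import *
im,d=grab_frame("scene");crop(im,200,340,200,320,5,"pics/scene13.png")
im,d=grab_frame("side");crop(im,300,440,210,330,5,"pics/side13.png");cv2.imwrite("pics/side13f.png",im[:,:,::-1])
z=np.load("pics/w13.npz");ci=dict(intrinsics=z["K"],world_from_camera=z["T"]);P,u,v=pts(ci,z["d"],z["d"]>0)
r=np.hypot(P[:,0]-.5944,P[:,1]+.0933)
for lo,hi in((.0,.010),(.0145,.028),(.05,.08)):
    k=(r>lo)&(r<hi); print(lo,np.round(np.percentile(P[k][:,2],[5,25,50,75,95]),4))
k=(r>.0145)&(r<.028)&(P[:,2]>.078)&(P[:,2]<.095)
A=np.c_[P[k][:,:2]-[.5944,-.0933],np.ones(k.sum())];c=np.linalg.lstsq(A,P[k][:,2],rcond=None)[0];print("plane tilt deg",np.degrees(c[:2]),"z",c[2])
# slot
G=[]
for a,b in zip(u[(r<.04)],v[(r<.04)]):
    p=plane(ci,(a,b),.086)[:2]-[.5944,-.0933]; rr=np.hypot(*p)
    if .016<rr<.028 : 
        i=np.nonzero((u==a)&(v==b))[0][0]
        if P[i,2]<.078: G.append(p)
G=np.array(G)
if len(G): print("slot dir world",len(G),np.degrees(np.angle(np.exp(1j*np.arctan2(G[:,1],G[:,0])).sum())))
E
```

```text
18.95 [ 0.5748 -0.1605  0.2797] [-6.000e-04  8.007e-01  5.991e-01 -1.000e-04] 0.960468021389938 [ 0.  -0.3 -0.5] [-0.   -0.02  0.01] [-0.4  -0.05  1.59  0.    1.6  -0.11]
0.0 [0.1006 0.1014 0.1019 0.1025 0.1032]
0.0145 [0.0691 0.0832 0.0838 0.0843 0.0851]
0.05 [0.0433 0.3348 0.3831 0.3927 0.4023]
plane tilt deg [ 0.02870673 -0.03887778] z 0.08384666179828333
slot dir world 105 -105.86935296831015
```

View pics/w13.png

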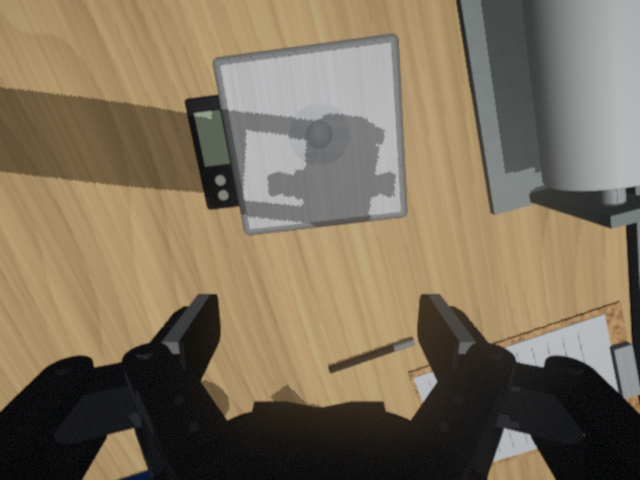

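View pics/scene13.png

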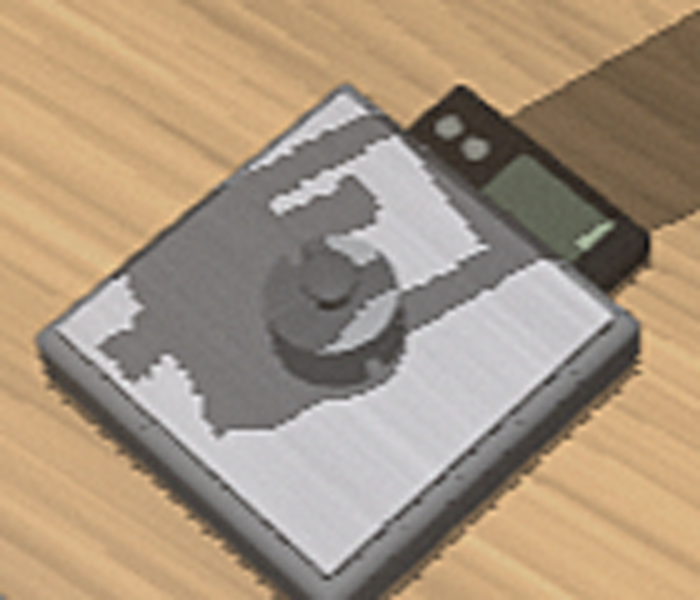

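View pics/side13.png

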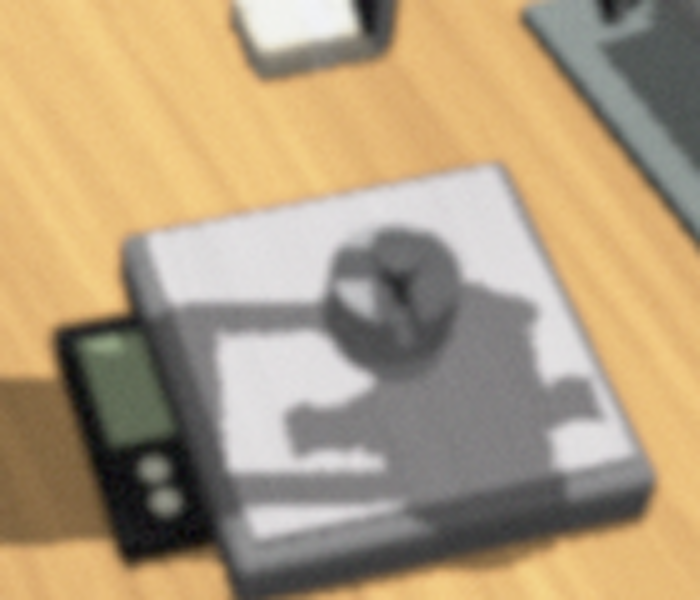

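```bash
python3 -c "
from plant import *
print(state()['contact_force']);print(job_done())"
```

```text
[-0.10355524 -0.13997707 -0.40267521]
the job is handed in; nothing more can be done
None
```

The 60 mm weight is on the carrier, lying flat on the first weight with its slot pointing the opposite way. I handed the job in at about 19 s with the gripper open and well clear.

- **Sliding on:** I slid it under the knob from the display side. The largest side force read during the slide was about 1 N.
- **Seating and turning:** I set it down lightly until about 2 N had passed to the weight below. Then I lifted it about 1 mm, turned it about 97° clockwise, centred it on the stem again, lowered it and let go. I turned it lifted so that the stiff weight below was not dragged along.
- **Flatness:** the top face tilted less than 0.1°. It measured 84 mm high, or about 85 mm after the roughly 1.3 mm the wrist camera's depth reads low. That matches 86 mm less about 1 mm of pan sink.
- **Slot direction:** the new slot points to −105.9° in the world frame. The lower slot was at about 74° before the turn, so they are opposite within about 1–2°, and both lined up in the wrist picture at release. I did not measure the lower slot again at the end, but nothing suggested it had turned.
- **Other things:** the gripper touched nothing else, judging by its path and the forces. I did not measure the other things again afterwards.

**Disagreements:**
- The fingertips were about 30 mm behind the stated tool point. A closing test above the disc confirmed this, and I lowered the grasp to suit.
- The scene and side cameras differed by 3–4 mm, so I relied on the wrist camera.

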